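Stack and press a twin pack of tins

TASK

Build a twin pack in the stacking press: set the filled tin down between the four posts, the white spacer flat on it with its tabs out through the gaps, and the closed tin that stands on its own on the free table on top, each seated level before the next. Then pull the sprung press arm down by its bar until the pad bears firmly on the top tin, keep it pressed for about a second without crushing the tin, and ease the arm slowly all the way back to its rest before letting go, never letting it fly up. Leave the pack in the press and the other things on the table where they are.

Things in the scene. Friction and masses are not known exactly. Their poses are not given: they have to be found in the camera images.
- nest_mouth (a point): Centre of the mouth of the nest of the fixed stacking press, 80 mm over the table, level with the flat tops of four upright steel posts, 16 mm thick, at x and y = +-29.7 mm; z up, +x points toward the hinge of the press arm. The posts enclose a circle of 68 mm (parts: 66 mm, so about 1 mm play; one may land on a post top) and leave gaps 43 mm wide toward +-x and +-y for fingers
- press_hinge (a point): Middle of the hinge axis of the press arm, 90 mm to +x of the nest's centre and 32 mm above its mouth; axes as nest_mouth; hinge axis along y, between steel cheeks 66 mm to either side. The nest's round white floor below the mouth, 50 mm across, is screw-set: 50 to 64 mm below the mouth, different each time and not measured, so feel for it. Base plate: 8 mm thick, 150 mm wide
- press_bar (a point): Middle of the black round pull bar: 16 mm thick, 128 mm long along y, 165 mm from the hinge axis. The arm is a fork of two flat rods at y = +-52 mm, so the middle 90 mm of the bar are free all round. At rest the arm leans 20 degrees back (bar 56 mm to +x of the hinge axis, 155 mm above it); pulled down it lies level, bar 75 mm to -x of the nest centre
- press_arm (a joint): Turn of the press arm, rad: 0 at its rest (up, held by its spring), growing as the bar is pulled toward -x and down; 1.92 when level; hard stop 2.15. The pad meets the full stack somewhere from 1.82 to 2.02, as the nest floor is set: feel for it. The spring pulls about 1 N at the bar near rest, about 4 N near the bottom. Let go, the arm flies back
- press_pad: Black rubber pad, 36 mm across, under a crosspiece of the arm 90 mm from the hinge axis; with the arm level it points down on the nest centre. It is sprung: it gives 5 mm at 6 N per mm, then is hard. Beyond the arm's spring, 1 N more at the bar gives about 1.8 N at the pad. Firmly means 15 N or more at the pad; over 90 N crushes the tin. Origin at the hinge
- filled_tin_center (a point): Loose open gold tin full of black roe, 66 mm across, wall 20 mm high, the roe heaped a few mm over it, 120 g; goes in first. Point on its axis 10 mm above its underside; z up. What stands on it rests 20 mm above its underside
- spacer_center (a point): Loose white plastic spacer disc, 66 mm across, 20 mm thick, 70 g, with two opposite tabs 24 mm wide and 8 mm thick that make it 96 mm long along its x axis. Centre, half-way up; x along the tabs, z up. Tabs may point out through either pair of gaps. Grip it across y (66 mm)
- closed_tin_center (a point): Loose closed gold tin with lid, 66 mm across, 22 mm high, 90 g, the one that stands alone on the free table; goes on top. Centre, half-way up; z up
- jar: White sample jar with orange screw cap, 69 mm across, 75 mm high; bystander, leave it. Origin at the centre of its underside
- roll: White label roll, 83 mm across, 40 mm high, lying flat; bystander, leave it. Origin at the centre of its underside
- thermometer: Probe thermometer, 167 mm long, lying flat; bystander, leave it. Origin at the centre of its underside
- marker: Marker pen, 130 mm long, lying flat; bystander, leave it. Origin at the centre of its underside
- filled_tin: The same thing as filled_tin_center, origin at the centre of its underside
- spacer: The same thing as spacer_center, origin at the centre of its underside
- closed_tin: The same thing as closed_tin_center, origin at the centre of its underside
Not all that is in view belongs to the job. Leave any blue look-alike of the spacer alone. Several things look just like the filled_tin: the one meant starts farthest from the robot's base.

How it is judged:
By the outcome, as a careful person would: the job done as asked, in the order asked, and still so for the second after the job is handed in, with the robot touching nothing.
It also fails if it takes over 72 s, if anything falls off the work surface, if the arm or the gripper's body presses on something with over 40 N, if the wrist force passes 120 N, or if a joint passes its speed limit or range.

ROBOT

A 7-joint arm with a two-finger parallel gripper is mounted at the origin on a cart in front of the work surface, level with it; the furniture and walls round the work are solid. World frame = base frame: x ahead of the robot, y to its left, z up, the work surface at z = 0. Lengths are in m, angles in degrees, forces in N, time in s.
With the tool pointing down it reaches from about 0.425 to 0.8 m from the base axis. Payload 8.3 kg.
Tool frame: the origin (TCP) lies midway between the tips of the shut fingers; the grasp point (between the pads) lies 19 mm behind it; z points along the fingers, y is the direction in which the jaws open and shut (so a half turn about z gives the same grasp; the last joint's range is limited). The gripper opens to 85 mm and grips with 20 to 120 N. Pads are 22 mm wide; open, the fingers measure 114 mm over their backs; the gripper's body (76 mm by 85 mm) begins 54 mm behind the grasp point. The pads swing forward as they close: fully open they stand 13 mm farther back than shut.
Start: joints at [66.984, 21.967, 0.94, 78.501, -0.361, 79.538, -2.664], TCP at [0.208, -0.589, 0.231] pointing down, gripper open.
Joint ranges: [-169.22, 169.22], [-14.56, 117.87], [-87.37, 89.26], [10.42, 133.3], [-82.24, 262.24], [0.94, 117.77], [-172.7, 172.7]. Speed limits (degrees/s): [136.94, 136.94, 172.46, 172.46, 180, 180, 180].

INTERFACE

Orientations are given as [roll, pitch, yaw] about the fixed x, y, z axes, in that order (R = Rz(yaw) Ry(pitch) Rx(roll)).
In Python, from workcell import monitor, imaging, bot gives the robot as it stands. The module is installed in compiled form; this text tells all that it offers.
- The arm moves only by the shell command python3 -m jog 'ROWS'. ROWS is JSON, a list of rows, each a list of 7 numbers: the shift along the tool's x, y, z in m, then the turn, a rotation vector about the tool's x, y, z in degrees, then the closure in counts, from 0 (fully open) to 255 (shut). A call has 1 to 10 rows; each row is the pose to reach, as a shift and turn from the pose commanded when the call began, along the tool's axes at that moment; what a row does not reach only later rows make up. A row lasts 1/8 s, in which the tool goes at most 62.5 mm and 10.7 degrees, less where a joint would pass 70% of its speed; a pose out of reach is approached as far as the arm can. A call with a gripper value outside its range is refused whole. The fingers move at their own pace and stop on an object; the grip force is fixed at half the most. Time passes only in rows, so rows that repeat a pose let the fingers close. It gives the time, the measured TCP pose, the force and the opening at its end, in the units of the state.
- monitor.sense(): the state, without advancing time (a new reading comes with each control period).
- imaging.capture(name): name is "side" or "top" or "wrist"; returns a dict with "pixels" (480x640x3 uint8, blue, green, red), "range_z" (480x640 float32, m along the optical axis (not along the pixel's ray), 0 where there is no reading), "fov_y" (degrees; the focal length in pixels is half the picture's height over the tangent of half this angle, whatever the lens; pixels are square), "cx", "cy" (the principal point, pixels), "k1" (the pictures are not rectified: a ray, as slopes to the right and down, at radius r is drawn at 1 + k1 r^2 times it, then the intrinsics apply), "R" (3x3) and "t" (3): a world point X has camera coordinates R X + t. Camera axes: x right, y down, z forward; pixel columns grow to the right and rows downward; lengths in m; the calibration is good to about 2 mm. A picture is of the moment at which its call begins.
- bot.sign_off(): hands the job in, once; it reports no verdict.
The state is a dict: "time": time; "joints": joint angles; "joint_velocities": joint speeds; "tau": joint torques, N m; "ee_pos": TCP position; "orientation": TCP orientation; "contact_force": force on the tool from outside, world axes, zero at the start; "torque": the same for the moment, N m; "finger_gap": finger opening in m.
Only numpy, scipy, OpenCV 4.12 (cv2) and the standard library are available. Lean on these libraries where they do the work, as an engineer would, in place of code of your own. Each camera call takes 0.05 s, during which the arm holds its last target.

## Working session

There is one attempt and no reset: what is moved stays moved. The work goes in short steps, Python scripts to look and compute and a shell command to move; the robot and the scene stay as the last step left them, time stands still between calls to the robot, and variables do not carry over. Pictures are saved under pics/ and viewed, and the job is handed in when it is done.

```bash
mkdir -p pics; python3 - <<'E'
from workcell import monitor, imaging, bot
import cv2
s=monitor.sense()
for k,v in s.items(): print(k,v)
for n in ["side","top","wrist"]:
    c=imaging.capture(n)
    cv2.imwrite(f"pics/{n}0.png",c["pixels"])
    print(n,c["fov_y"],c["cx"],c["cy"],c["k1"],c["R"].tolist() if hasattr(c["R"],'tolist') else c["R"],c["t"])
E
```

```text
time 0.0
joints [66.98629033 22.01502369  0.93909282 78.56047622 -0.3616888  79.53756867
 -2.66440631]
joint_velocities [ 0.04943856  0.00451853 -0.04934543 -0.05295038  0.13546653  0.10729668
 -0.01789114]
tau [-1.00592377e-03 -6.27601004e+01  8.43804460e-01 -3.71826696e+01
  1.64703804e-02  1.41096330e-02 -1.10129927e-04]
ee_pos [ 0.20756717 -0.58900326  0.23028805]
orientation [-1.79889762e+02  1.58295023e-03  1.94123138e+01]
contact_force [ 0.63680999 -0.59140486 -0.48323516]
torque [-0.01071444 -0.01953011 -0.02782445]
finger_gap 0.08527191921962107
side 49.3233672231256 324.42681221145983 240.30110307992155 -0.1095715233848511 [[-0.9945798847455433, -0.10285425011491817, -0.015226821494983219], [-0.029503830672140113, 0.41960450239185576, -0.9072274166647265], [0.09970143848115688, -0.9018608899413375, -0.4203647920069034]] [0.5024594  0.15707519 1.44263414]
top 53.174108960466285 321.8804819418483 241.00633195817107 -0.12249012516505471 [[-0.016047139556619523, -0.9998408763111195, -0.007791750089835887], [-0.989310680914114, 0.017006776233203274, -0.14482798828750462], [0.14493745527399807, 0.005384386647134058, -0.9894261682607406]] [0.01625612 0.5333244  1.25946348]
wrist 66.51394182875559 320.4957260625273 247.94905441314393 -0.07115676520017111 [[0.33115038326086604, -0.9435765347470882, -0.0016573294360265852], [-0.8937132196162649, -0.3142131979550345, 0.3202292105882927], [-0.30268152363385553, -0.1045628485914016, -0.9473386437516105]] [-0.62447673 -0.04094978  0.38041304]
```

View pics/top0.png

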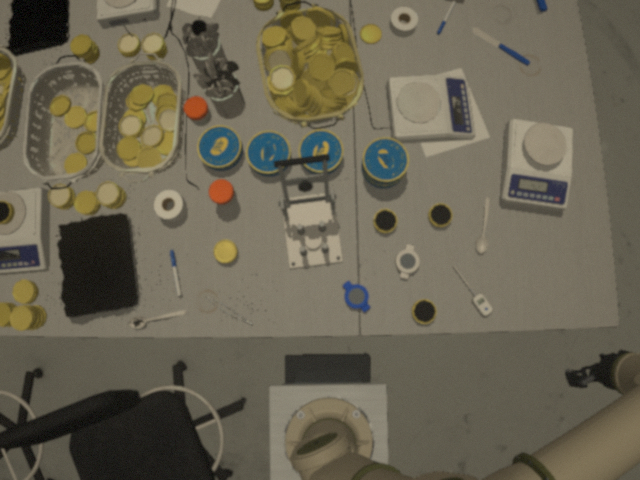

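View pics/side0.png

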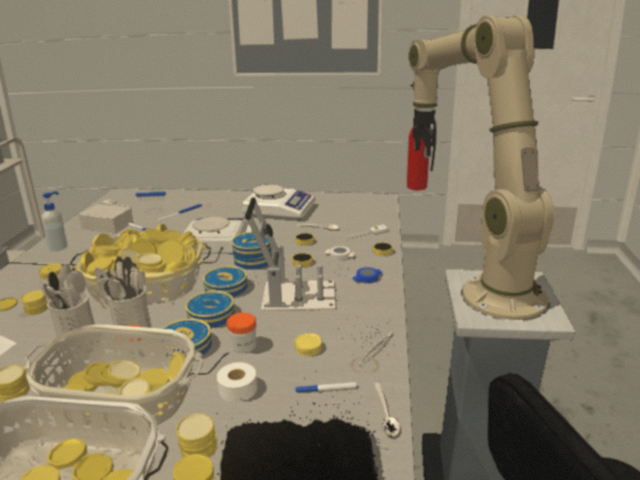

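View pics/wrist0.png

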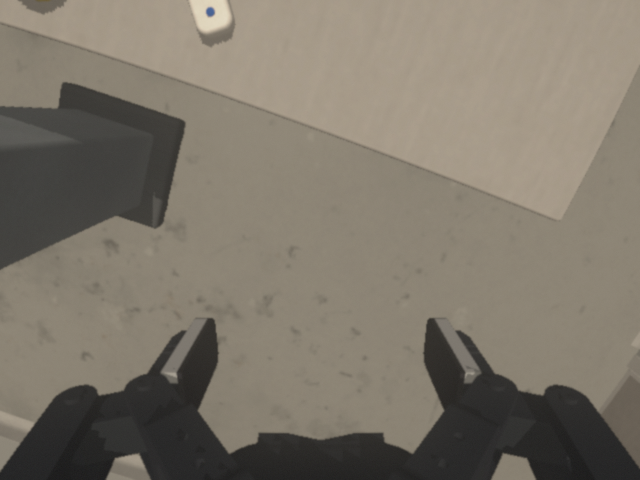

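The top view shows candidates for the filled tin at (385,221), (440,215), (424,312), plus something dark on the left scale at (5,210). The white spacer is at (407,261) and its blue look-alike at (356,296). The lone closed tin is at (226,251), with another gold disc far off at (371,34), and the press is at about (312,215). I'll measure these next.

```bash
cat > h.py <<'E'
import numpy as np, cv2
from workcell import monitor, imaging, bot
def cap(n,save=None):
    c=imaging.capture(n); c["R"]=np.array(c["R"]);c["t"]=np.array(c["t"])
    if save: cv2.imwrite(f"pics/{save}.png",c["pixels"])
    f=240/np.tan(np.radians(c["fov_y"])/2); c["K"]=np.array([[f,0,c["cx"]],[0,f,c["cy"]],[0,0,1.]])
    c["D"]=np.array([c["k1"],0,0,0,0.]); return c
def rays(c,uv):
    uv=np.asarray(uv,float).reshape(-1,1,2)
    p=cv2.undistortPoints(uv,c["K"],c["D"]).reshape(-1,2)
    return np.c_[p,np.ones(len(p))]
def onplane(c,uv,z):
    d=rays(c,uv)@c["R"]; o=-c["R"].T@c["t"]
    return o+d*((z-o[2])/d[:,2])[:,None]
def bydepth(c,uv):
    uv=np.asarray(uv); zz=c["range_z"][uv[:,1].astype(int),uv[:,0].astype(int)]
    return (rays(c,uv)*zz[:,None]-c["t"])@c["R"]
def proj(c,X):
    r,_=cv2.Rodrigues(c["R"]); return cv2.projectPoints(np.asarray(X,float).reshape(-1,1,3),r,c["t"],c["K"],c["D"])[0].reshape(-1,2)
def cloud(c):
    v,u=np.mgrid[0:480,0:640]; uv=np.c_[u.ravel(),v.ravel()]
    return bydepth(c,uv).reshape(480,640,3)
E
python3 - <<'E'
from h import *
c=cap("top")
pts={"ft1":(385,221),"ft2":(440,215),"ft3":(424,312),"scale":(5,210),"spacer":(407,261),"blue":(356,296),"closed":(226,251),"disc":(371,34),"jar":(221,191),"roll":(169,205)}
P=bydepth(c,np.array(list(pts.values())))
for k,p in zip(pts,P): print(k,p.round(3),np.hypot(p[0],p[1]).round(3))
cr=c["pixels"][120:340,180:500]
cv2.imwrite("pics/topcrop.png",cv2.resize(cr,(800,550),interpolation=cv2.INTER_CUBIC))
E
```

```text
ft1 [ 0.588 -0.167  0.025] 0.612
ft2 [ 0.604 -0.323  0.018] 0.685
ft3 [ 0.337 -0.265  0.022] 0.429
scale [0.625 0.884 0.108] 1.083
spacer [ 0.477 -0.225  0.018] 0.528
blue [ 0.384 -0.082  0.019] 0.393
closed [0.512 0.271 0.024] 0.58
disc [ 1.174 -0.152  0.003] 1.184
jar [0.67  0.277 0.073] 0.725
roll [0.651 0.444 0.001] 0.788
```

View pics/topcrop.png

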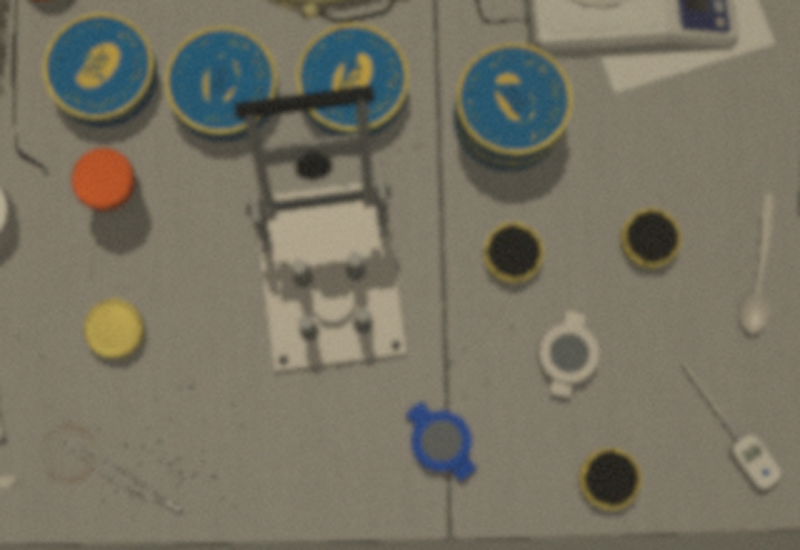

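The only reachable look-alikes are (385,221) at r=0.61, (440,215) at r=0.685 and (424,312) at r=0.43. The item on the scale is 1.08 m away and raised, so it's scenery. I choose (440,215), which is the farthest. Next I measure the press and look closer.

```bash
python3 - <<'E'
from h import *
c=cap("top"); s=cap("side"); w=cap("wrist")
st=monitor.sense()
from scipy.spatial.transform import Rotation as R
Rt=R.from_euler('xyz',st["orientation"],degrees=True).as_matrix()
print("cam in tool",(Rt.T@(-w["R"].T@w["t"]-st["ee_pos"])).round(4), "axis",(Rt.T@w["R"][2]).round(3))
cv2.imwrite("pics/sidecrop.png",cv2.resize(s["pixels"][185:325,220:400],(800,622)[:2],interpolation=cv2.INTER_CUBIC)[:600])
P=cloud(c); 
m=(P[...,0]>.45)&(P[...,0]<.8)&(abs(P[...,1]-.03)<.12)&(P[...,2]>.06)&(P[...,2]<.1)
ys,xs=np.nonzero(m); 
n,l,stt,ce=cv2.connectedComponentsWithStats(m.astype(np.uint8))
for i in range(1,n):
    q=P[l==i]; print(stt[i].tolist(),ce[i].round(1),q.mean(0).round(3),q[:,2].max().round(3))
cv2.imwrite("pics/press.png",cv2.resize(c["pixels"][150:275,260:360],(640,800)[:2],interpolation=cv2.INTER_CUBIC)[:600] if 0 else cv2.resize(c["pixels"][150:270,260:380],(600,600),interpolation=cv2.INTER_CUBIC))
E
```

```text
cam in tool [ 0.0822  0.0004 -0.142 ] axis [-0.32  -0.001  0.947]
[330, 200, 1, 3, 3] [330. 201.] [ 0.636 -0.016  0.075] 0.083
[331, 204, 4, 4, 13] [332.4 205.8] [ 0.621 -0.022  0.08 ] 0.096
[284, 206, 1, 1, 1] [284. 206.] [0.62  0.105 0.092] 0.092
[281, 209, 5, 6, 15] [283.7 212. ] [0.608 0.107 0.077] 0.095
[319, 221, 6, 8, 35] [321.4 224.6] [0.572 0.008 0.077] 0.084
[296, 224, 7, 8, 35] [299.1 227.5] [0.565 0.067 0.076] 0.084
[322, 244, 6, 6, 31] [324.3 246.6] [0.513 0.001 0.078] 0.083
[299, 247, 6, 6, 32] [301.7 249.5] [0.506 0.061 0.077] 0.085
```

View pics/sidecrop.png

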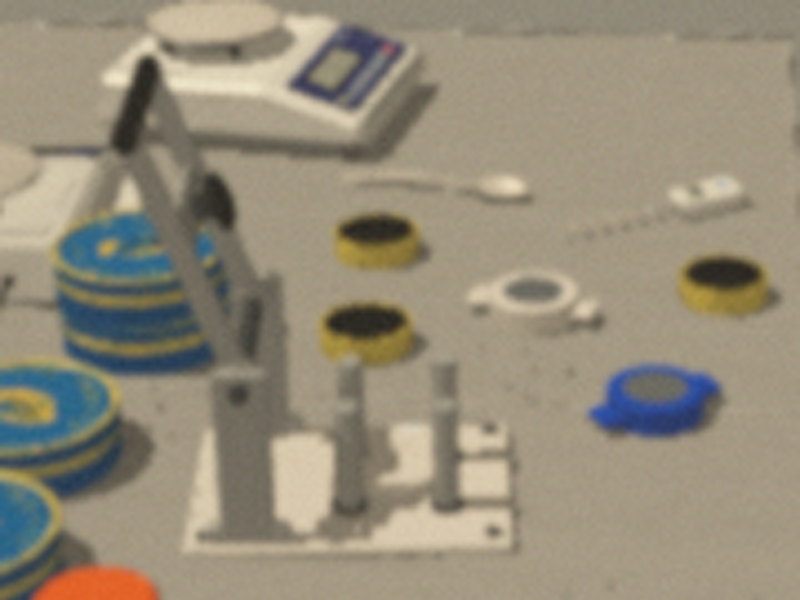

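View pics/press.png

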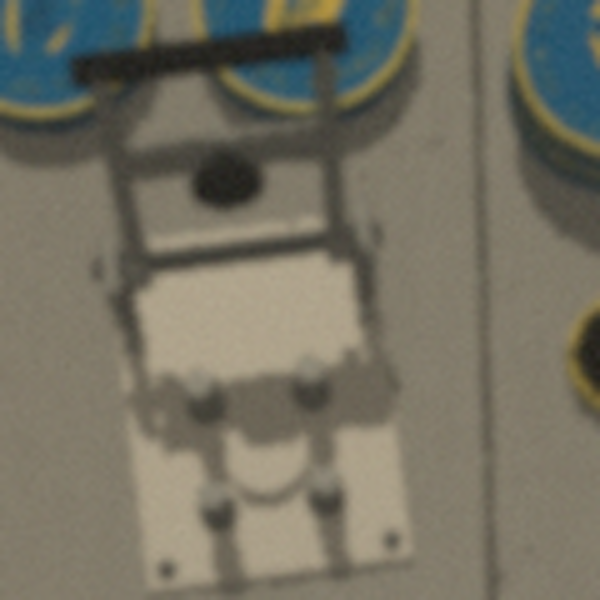

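Nest from the top view: centre about (0.539,0.034), yaw about 6.6°, and the post spacing of 59 mm matches the description. I'll fly to a hover over the chosen tin with tool yaw 96.6°, so the jaws lie along nest x.

```bash
python3 -m jog '[[0.02,-0.005,0.003,0,0,-6,0],[0.07,-0.018,0.014,0,0,-15,0],[0.13,-0.034,0.028,0,0,-24,0],[0.19,-0.049,0.042,0,0,-33,0],[0.25,-0.065,0.056,0,0,-42,0],[0.31,-0.08,0.07,0,0,-51,0],[0.365,-0.095,0.083,0,0,-60,0],[0.415,-0.107,0.094,0,0,-69,0],[0.45,-0.116,0.102,0,0,-75,0],[0.462,-0.119,0.105,0,0,-77.2,0]]'
python3 - <<'E'
from h import *
s=monitor.sense(); print(s["time"],s["ee_pos"],s["orientation"],s["contact_force"])
cap("wrist","w1")
E
```

```text
time: 1.6
ee_pos: [0.6057, -0.3206, 0.1253]
orientation: [-180.0, -0.1, 96.9]
contact_force: [-0.2, 0.5, -0.0]
finger_gap: 0.0855
1.6 [ 0.60565944 -0.32062713  0.12528497] [-1.79996331e+02 -1.24224459e-01  9.69273449e+01] [-0.23256946  0.48431507 -0.01559269]
```

View pics/w1.png

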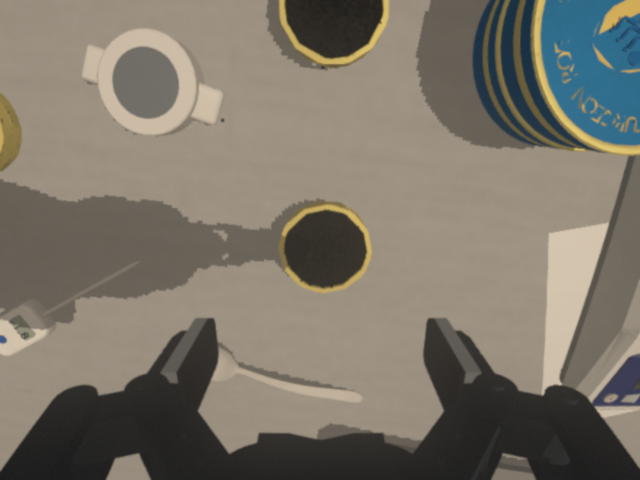

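The wrist view shows the chosen filled tin at (326,247), the spacer at (145,82), and the other open tin at (333,10). Next I measure it in the tool frame.

```bash
cat >> h.py <<'E'
from scipy.spatial.transform import Rotation as Rn
from scipy.optimize import least_squares
def tool(s): return Rn.from_euler('xyz',s["orientation"],degrees=True).as_matrix(), np.array(s["ee_pos"])
def intool(s,X):
    R,p=tool(s); return (np.asarray(X)-p)@R
def circ(P):
    f=lambda a: np.hypot(P[:,0]-a[0],P[:,1]-a[1])-a[2]
    r=least_squares(f,[*P[:,:2].mean(0),.03],loss='soft_l1',f_scale=.001); return r.x, np.std(f(r.x))
def blob(mask,near):
    n,l,st,ce=cv2.connectedComponentsWithStats(mask.astype(np.uint8))
    k=min((i for i in range(1,n) if st[i,4]>150),key=lambda i:np.hypot(*(ce[i]-near)))
    m=(l==k).astype(np.uint8); cs,_=cv2.findContours(m,cv2.RETR_EXTERNAL,cv2.CHAIN_APPROX_NONE)
    return max(cs,key=cv2.contourArea).reshape(-1,2)
E
python3 - <<'E'
from h import *
c=cap("wrist"); s=monitor.sense()
px=c["pixels"]; hsv=cv2.cvtColor(px,cv2.COLOR_BGR2HSV); print(hsv[247,326],hsv[247,283],hsv[210,326],hsv[150,326], c["range_z"][247,326])
black=(hsv[...,2]<60)
ct=blob(black,(326,247)); print(len(ct),ct.min(0),ct.max(0))
P=onplane(c,ct,.02); a,sd=circ(P); print("black",a,sd)
gold=((hsv[...,0]>15)&(hsv[...,0]<35)&(hsv[...,1]>110)); g=gold|black
ct=blob(g,(326,247)); print(ct.min(0),ct.max(0)); P=onplane(c,ct,.02); b,sd=circ(P); print("gold",b,sd)
for q in (a,b): print(intool(s,[q[0],q[1],.02]).round(4))
print(bydepth(c,np.array([[326,247],[326,208],[370,247]])))
E
```

```text
[21 49 52] [ 23 113 113] [ 21 106  91] [ 18  45 157] 0.25966913
214 [285 211] [364 285]
black [ 0.60861621 -0.32292725  0.02748426] 0.0004701025335539299
[279 203] [370 291]
gold [ 0.60887047 -0.32227797  0.03266278] 0.0005600750547141122
[-0.001   0.0041  0.1056]
[-0.0004  0.0044  0.1056]
[[ 0.60943021 -0.32063132  0.02094243]
 [ 0.60601249 -0.29316074  0.01867101]
 [ 0.6408641  -0.31756505  0.01870986]]
```

Outer rim radius fits at 32.7 mm (expected 33) and the height is about 20 mm, so it agrees with the description. I'll descend, grip and lift a little.

```bash
python3 -m jog '[[-0.0007,0.0042,0.03,0,0,0,0],[-0.0007,0.0042,0.07,0,0,0,0],[-0.0007,0.0042,0.1,0,0,0,0],[-0.0007,0.0042,0.12,0,0,0,0],[-0.0007,0.0042,0.127,0,0,0,0],[-0.0007,0.0042,0.127,0,0,0,0],[-0.0007,0.0042,0.127,0,0,0,130],[-0.0007,0.0042,0.127,0,0,0,130],[-0.0007,0.0042,0.127,0,0,0,130],[-0.0007,0.0042,0.127,0,0,0,130]]'
python3 - <<'E'
from h import *
s=monitor.sense(); print(s["contact_force"],s["torque"],s["finger_gap"])
cap("wrist","w2")
E
```

```text
time: 2.95
ee_pos: [0.6094, -0.3244, 0.0015]
orientation: [179.8, 0.1, 96.6]
contact_force: [-1.1, -0.1, 7.6]
finger_gap: 0.0625
[-1.08321153 -0.09357139  7.56597114] [ 0.1318022   0.18431632 -0.00494823] 0.06252546092120116
```

View pics/w2.png

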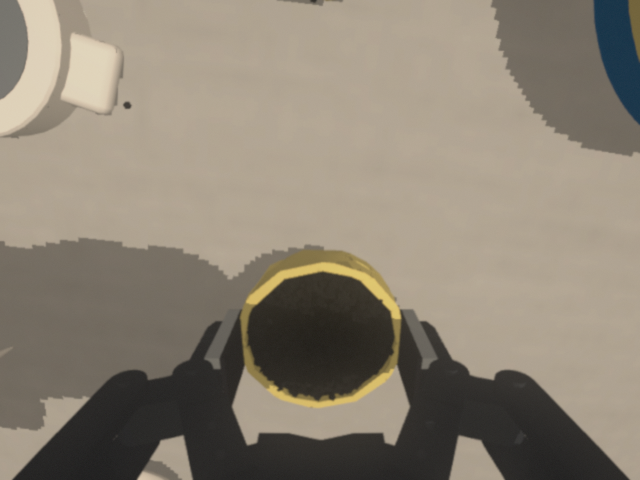

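The tin is between the pads, centred at about (321,335), with a gap of 62.5 mm. A slight 7.6 N upward push suggests the fingertips touch the table. I'll lift and turn to measure the tin in hand.

```bash
python3 -m jog '[[0,0,-0.01,0,0,0,130],[0,0,-0.03,0,0,0,130],[0,0,-0.07,0,0,0,130],[0,0,-0.11,0,0,0,130],[0,0,-0.15,0,0,0,130],[0,0,-0.16,0,0,0,130]]'
python3 - <<'E'
from h import *
s=monitor.sense(); print(s["contact_force"],s["torque"],s["finger_gap"])
cw=cap("wrist","w3"); c=cap("side","s3")
p=proj(c,[s["ee_pos"]])[0]; print(p)
x,y=map(int,p); cv2.imwrite("pics/s3c.png",cv2.resize(c["pixels"][y-70:y+30,x-65:x+65],(780,600),interpolation=cv2.INTER_CUBIC))
E
```

```text
time: 3.75
ee_pos: [0.61, -0.3243, 0.1646]
orientation: [179.7, 0.2, 96.6]
contact_force: [0.5, 0.1, 0.0]
finger_gap: 0.0622
[0.51889243 0.10443251 0.02693834] [ 0.01733117 -0.03033627 -0.00912797] 0.06216931214040791
[302.24575965 196.04176826]
```

View pics/s3c.png

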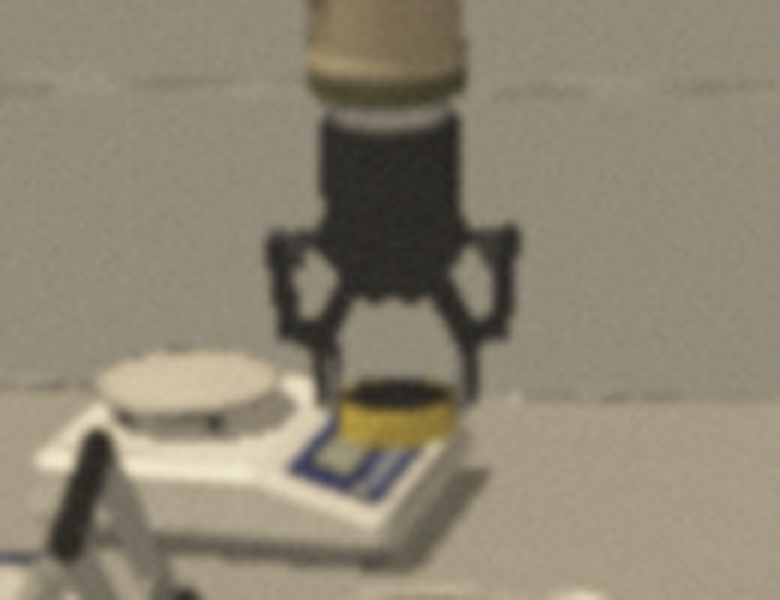

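View pics/w3.png

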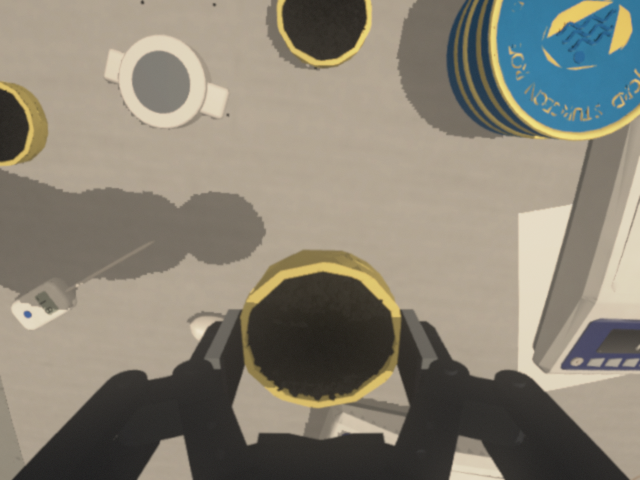

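The tin is held level, with no tilt visible in the side crop; the rim is centred at about (321,338) in the wrist view. Next I move beside the nest to see all four posts past the held tin.

```bash
python3 -m jog '[[0.02,-0.002,-0.004,0,0,0,130],[0.07,-0.007,-0.01,0,0,0,130],[0.13,-0.013,-0.02,0,0,0,130],[0.19,-0.02,-0.03,0,0,0,130],[0.24,-0.025,-0.03,0,0,0,130],[0.275,-0.029,-0.03,0,0,0,130],[0.284,-0.0295,-0.03,0,0,0,130],[0.284,-0.0295,-0.03,0,0,0,130],[0.284,-0.0295,-0.03,0,0,0,130]]'
python3 - <<'E'
from h import *
s=monitor.sense(); print(s["time"],s["ee_pos"],s["orientation"],s["contact_force"],s["joint_velocities"].max())
cw=cap("wrist","w4"); print(monitor.sense()["ee_pos"])
E
```

```text
time: 4.97
ee_pos: [0.5461, -0.047, 0.1886]
orientation: [-179.9, 0.0, 96.5]
contact_force: [0.2, 0.3, -0.5]
finger_gap: 0.0626
4.975 [ 0.54611388 -0.04704541  0.18864482] [-1.79938907e+02  1.19249120e-02  9.64723865e+01] [ 0.21169441  0.25435787 -0.52646353] 0.24623416948763382
[ 0.54617936 -0.04701573  0.18877237]
```

View pics/w4.png

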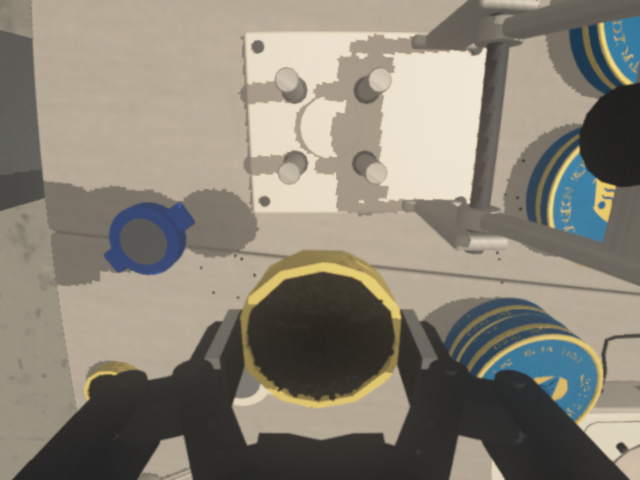

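All four post tops are visible at about (288,78), (379,80), (292,172) and (375,170), with the held tin clear of them. Now I'll fit them using the depth.

```bash
python3 - <<'E'
from h import *
c=cap("wrist"); s=monitor.sense()
P=cloud(c); m=(P[...,2]>.073)&(P[...,2]<.09)
m[220:]=0
C=[]
for near in [(288,78),(379,80),(291,173),(375,170)]:
    ct=blob(m,near); 
    mm=np.zeros((480,640),np.uint8); cv2.drawContours(mm,[ct],-1,1,-1)
    q=P[(mm>0)&m]; 
    cp,r=cv2.minEnclosingCircle(ct); a,sd=circ(onplane(c,ct,.08)); print(len(q),cp,a.round(4),sd.round(5),q.mean(0).round(4),np.median(q[:,2]).round(4)); C.append(a[:2])
C=np.array(C); n=C.mean(0); print("nest",n)
# order: 0:(-x,+y) 1:(+x,+y) 2:(-x,-y) 3:(+x,-y)
d=(C[1]-C[0])+(C[3]-C[2]); print("yaw",np.degrees(np.arctan2(d[1],d[0])))
d=(C[0]-C[2])+(C[1]-C[3]); print("yaw2",np.degrees(np.arctan2(-d[0],d[1])))
print([np.linalg.norm(C[i]-C[j]).round(4) for i,j in((0,1),(2,3),(0,2),(1,3))])
print("nest in tool",intool(s,[*n,.08]), s["ee_pos"])
cv2.imwrite("pics/w4c.png",cv2.resize(c["pixels"][50:200,230:430],(800,600),interpolation=cv2.INTER_CUBIC))
# tin in hand
hsv=cv2.cvtColor(c["pixels"],cv2.COLOR_BGR2HSV)
print([c["range_z"][v,321].round(4) for v in (275,300,340,380,402)])
g=(hsv[...,0]>15)&(hsv[...,0]<35)&(hsv[...,1]>100)&(hsv[...,2]>150)
ys,xs=np.nonzero(g[240:420,235:410]); 
for v in (255,262,270,275,280,395,400,404,408): print(v,hsv[v,321].tolist(),end=' ')
E
```

```text
500 (286.5, 80.46295928955078) [0.5122 0.0595 0.0075] 0.00024 [0.5121 0.0597 0.0793] 0.0793
528 (378.55767822265625, 79.92308044433594) [0.5703 0.0662 0.0078] 0.00025 [0.5704 0.0663 0.0791] 0.0793
437 (288.5, 172.5) [0.5187 0.0013 0.0077] 0.00022 [0.5186 0.0013 0.0792] 0.0793
439 (375.0, 172.5) [0.5771 0.008  0.0077] 0.00024 [0.5772 0.008  0.0791] 0.0793
nest [0.54454658 0.03374488]
yaw 6.506604704929428
yaw2 6.51276154907328
[np.float64(0.0585), np.float64(0.0588), np.float64(0.0586), np.float64(0.0586)]
nest in tool [0.08019806 0.00747809 0.10884956] [ 0.54622563 -0.04678229  0.18885051]
[np.float32(0.1362), np.float32(0.1351), np.float32(0.1394), np.float32(0.151), np.float32(0.1555)]
255 [22, 112, 141] 262 [22, 125, 178] 270 [23, 127, 217] 275 [19, 62, 66] 280 [18, 60, 64] 395 [19, 65, 63] 400 [23, 119, 139] 404 [23, 126, 222] 408 [20, 66, 189]
```

View pics/w4c.png

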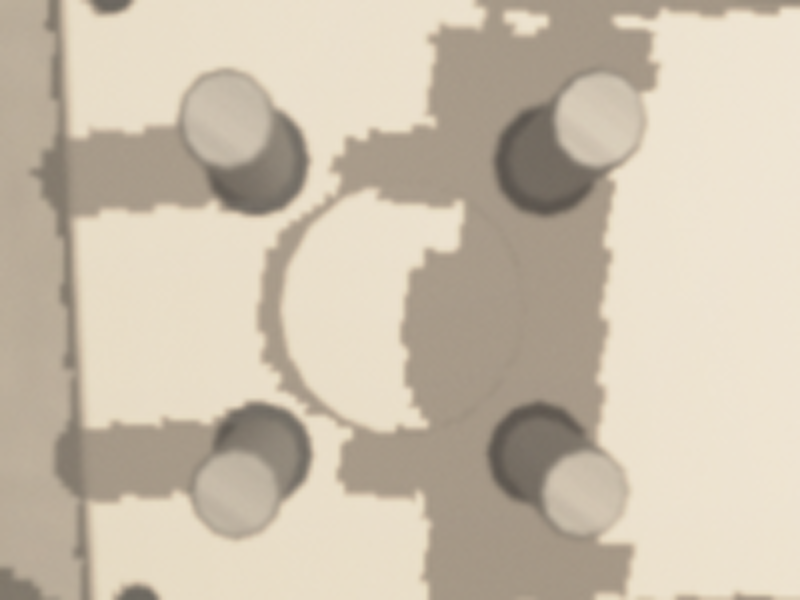

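The posts fit well: 7.7 mm radius, 58.6 mm spacing (59.4 given, so the scale is about 1.3% low) and yaw 6.5°. The nest lies at tool (0.080, 0.0075). I'll go over it with the tin's underside about 12 mm above the post tops and look again before entering.

```bash
python3 -m jog '[[0.02,0.002,0.01,0,0,0,130],[0.05,0.005,0.03,0,0,0,130],[0.075,0.007,0.06,0,0,0,130],[0.081,0.0075,0.085,0,0,0,130],[0.081,0.0075,0.095,0,0,0,130],[0.081,0.0075,0.095,0,0,0,130],[0.081,0.0075,0.095,0,0,0,130]]'
python3 - <<'E'
from h import *
cw=cap("wrist","w5"); s=monitor.sense(); print(s["ee_pos"],s["orientation"])
c=cap("side","s5"); p=proj(c,[s["ee_pos"]])[0]; x,y=map(int,p); cv2.imwrite("pics/s5c.png",cv2.resize(c["pixels"][y-50:y+50,x-65:x+65],(780,600),interpolation=cv2.INTER_CUBIC))
E
```

```text
time: 5.95
ee_pos: [0.5452, 0.0354, 0.0954]
orientation: [179.9, 0.0, 96.5]
contact_force: [-0.0, -0.1, -0.3]
finger_gap: 0.0624
[0.54519624 0.0355335  0.09546319] [1.79890419e+02 1.54220306e-02 9.65445113e+01]
```

View pics/w5.png

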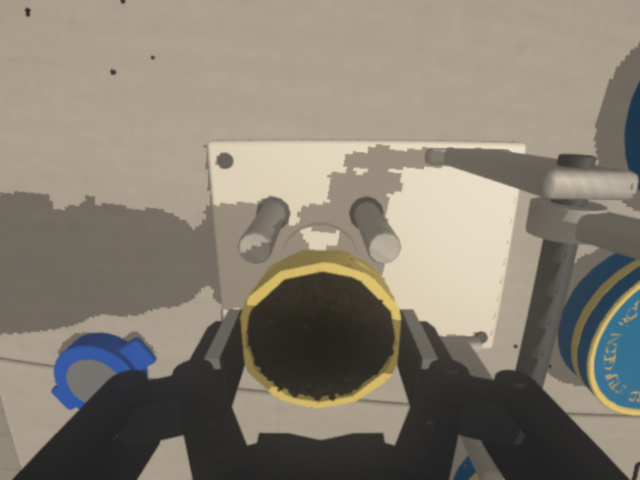

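View pics/s5c.png

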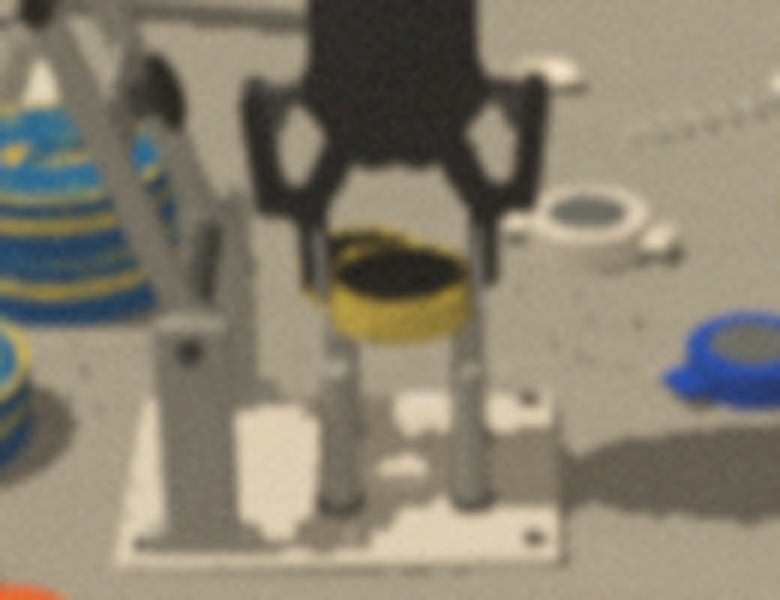

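In the wrist view the two +y posts are at (255,247) and (383,247), with their midpoint within about 1–2 px of the tin's centre column at 321. I'll check numerically.

```bash
python3 - <<'E'
from h import *
c=cap("wrist"); s=monitor.sense(); hsv=cv2.cvtColor(c["pixels"],cv2.COLOR_BGR2HSV)
P=cloud(c); R,p=tool(s); T=(P-p)@R
m=(P[...,2]>.07)&(P[...,2]<.088)&(hsv[...,1]<60)
C=[]
for near in [(255,247),(383,247)]:
    ct=blob(m,near); k=ct[ct[:,1]<255] if 0 else ct
    a,sd=circ(onplane(c,ct,.08)); t=intool(s,[a[0],a[1],.08]); print(len(ct),ct.min(0),ct.max(0),a,sd,t); C.append(t)
mid=(C[0]+C[1])/2; print("posts mid tool",mid,"spacing",np.linalg.norm(C[0]-C[1]),"-> nest x",mid[0]-.0297,"y",mid[1])
# rim: bright gold
g=((hsv[...,0]>15)&(hsv[...,0]<35)&(hsv[...,1]>90)&(hsv[...,2]>195)).astype(np.uint8)
g[:245]=0;g[415:]=0;g[:,:238]=0;g[:,405:]=0
ys,xs=np.nonzero(g); t=T[ys,xs]; print("rim depth tool z",np.median(t[:,2]), t[:,2].min(),t[:,2].max())
for zt in (-.0185,-.0165,-.0205):
    z=p[2]-zt
    uv=np.c_[xs,ys]; Q=intool(s,onplane(c,uv,z)); a,sd=circ(Q); 
    # outer hull
    h=cv2.convexHull(uv.astype(np.int32)).reshape(-1,2); Qh=intool(s,onplane(c,h,z)); b,sb=circ(Qh); print(zt,a.round(4),sd.round(5),b.round(4),sb.round(5))
vis=c["pixels"].copy(); vis[g>0]=(0,0,255); cv2.imwrite("pics/w5m.png",cv2.resize(vis[220:430,220:420],(570,600)))
E
```

```text
103 [238 227] [274 263] [0.51247097 0.06196359 0.00822275] 0.0004633302296548147 [ 0.0297354  -0.02930928  0.01521703]
99 [365 227] [401 263] [0.56972035 0.06848718 0.00821784] 0.0004334696327113335 [0.02966537 0.02831045 0.01531234]
posts mid tool [ 0.02970038 -0.00049941  0.01526469] spacing 0.057619857458480465 -> nest x 3.807336203080769e-07 y -0.0004994142517067458
rim depth tool z -0.01676099628640268 -0.14223351184863006 0.09725420589865388
-0.0185 [0.0012 0.     0.0311] 0.00095 [0.0014 0.0001 0.0326] 0.00033
-0.0165 [-0.0001  0.      0.0316] 0.00097 [0.0001 0.0001 0.0332] 0.00034
-0.0205 [0.0025 0.0001 0.0306] 0.00094 [0.0027 0.0001 0.0321] 0.00033
```

View pics/w5m.png

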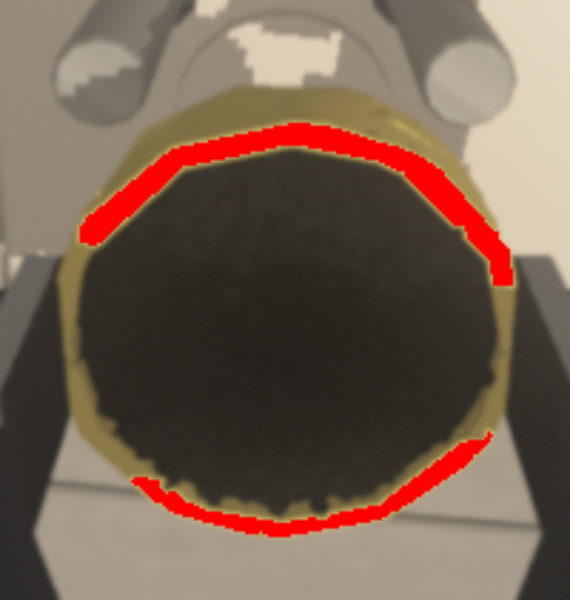

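Tin and nest agree within about 0.5 mm. I'll enter gently and watch the force.

```bash
python3 -m jog '[[0,-0.0004,0.006,0,0,0,130],[0,-0.0004,0.011,0,0,0,130],[0,-0.0004,0.014,0,0,0,130],[0,-0.0004,0.017,0,0,0,130],[0,-0.0004,0.02,0,0,0,130]]'
python3 -c "
from h import *
s=monitor.sense(); print(s['ee_pos'],s['contact_force'],s['torque'])"
```

```text
time: 6.72
ee_pos: [0.5439, 0.0362, 0.0741]
orientation: [-180.0, -0.0, 96.6]
contact_force: [-0.6, 0.8, -2.0]
finger_gap: 0.0625
[0.54389684 0.03617809 0.07412036] [-0.61235742  0.81297647 -1.99112221] [ 0.04653285 -0.00586391 -0.00220324]
```

It entered without contact: the underside is about 73 mm up, below the mouth. I'll go on down and feel for the floor below 32 mm.

```bash
python3 -m jog '[[0,0,0.01,0,0,0,130],[0,0,0.022,0,0,0,130],[0,0,0.034,0,0,0,130],[0,0,0.04,0,0,0,130],[0,0,0.043,0,0,0,130],[0,0,0.045,0,0,0,130]]'
python3 -m jog '[[0,0,0.002,0,0,0,130],[0,0,0.004,0,0,0,130]]'
```

```text
time: 7.48
ee_pos: [0.5442, 0.036, 0.0294]
orientation: [180.0, 0.0, 96.6]
contact_force: [2.4, -0.9, -0.5]
finger_gap: 0.0622
time: 7.72
ee_pos: [0.5442, 0.0361, 0.0255]
orientation: [180.0, 0.0, 96.6]
contact_force: [1.6, -1.8, -0.1]
finger_gap: 0.0627
```

```bash
python3 -m jog '[[0,0,0.0015,0,0,0,130],[0,0,0.003,0,0,0,130]]'
python3 -m jog '[[0,0,0.0015,0,0,0,130],[0,0,0.003,0,0,0,130]]'
```

```text
time: 7.98
ee_pos: [0.5442, 0.0361, 0.0225]
orientation: [180.0, 0.0, 96.6]
contact_force: [-1.0, -1.9, 10.9]
finger_gap: 0.0627
time: 8.22
ee_pos: [0.5443, 0.0361, 0.0223]
orientation: [180.0, 0.1, 96.6]
contact_force: [-16.2, -4.9, 43.9]
finger_gap: 0.0623
```

Contact at TCP z ≈ 22.5 mm, so the floor is at about z = 21 mm. I back off at once, release, rise and check.

```bash
python3 -m jog '[[0,0,-0.003,0,0,0,130],[0,0,-0.003,0,0,0,60],[0,0,-0.003,0,0,0,20],[0,0,-0.003,0,0,0,0],[0,0,-0.003,0,0,0,0],[0,0,-0.02,0,0,0,0],[0,0,-0.06,0,0,0,0],[0,0,-0.11,0,0,0,0],[0,0,-0.145,0,0,0,0],[0,0,-0.155,0,0,0,0]]'
python3 - <<'E'
from h import *
c=cap("wrist","w6"); s=monitor.sense(); P=cloud(c)
print(bydepth(c,np.array(np.round(proj(c,[[.5445,.035,.045]])),int).reshape(-1,2)), s["ee_pos"])
E
```

```text
time: 9.48
ee_pos: [0.5453, 0.0366, 0.1782]
orientation: [179.7, 0.0, 96.6]
contact_force: [1.1, 1.6, 0.1]
finger_gap: 0.0854
[[0.54478354 0.03488207 0.04358718]] [0.54512098 0.03642231 0.17781458]
```

View pics/w6.png

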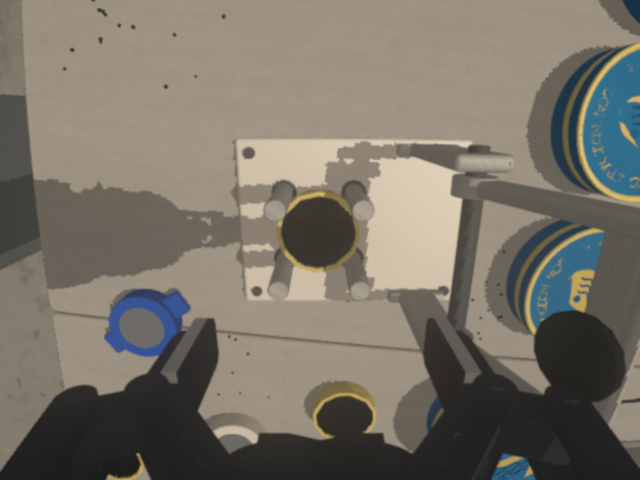

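The tin sits between the posts, centred at (318,231), and the roe top measures z=0.0436, as expected for a floor at about 21 mm. Next I check its level and move on to the spacer.

```bash
python3 - <<'E'
from h import *
c=cap("wrist"); s=monitor.sense(); P=cloud(c); hsv=cv2.cvtColor(c["pixels"],cv2.COLOR_BGR2HSV)
g=(hsv[...,0]>15)&(hsv[...,0]<35)&(hsv[...,1]>100)&(np.hypot(P[...,0]-.5445,P[...,1]-.035)<.036)&(P[...,2]>.035)&(P[...,2]<.06)
q=P[g]; A=np.c_[q[:,:2]-[.5445,.035],np.ones(len(q))]; k=np.linalg.lstsq(A,q[:,2],rcond=None)[0]; print(len(q),"rim plane slopes,z",k)
m=(P[...,2]>.073)&(P[...,2]<.09)&(hsv[...,1]<70)
C=[]
for X in [(-1,1),(1,1),(-1,-1),(1,-1)]:
    near=proj(c,[[.5445+.0297*X[0]-.0034*X[1],.0345+.0297*X[1]+.0034*X[0],.08]])[0]
    ct=blob(m,near); a,sd=circ(onplane(c,ct,.08)); C.append(a); print(a.round(4),sd.round(5))
print(np.mean(C,0), s["ee_pos"])
E
python3 -m jog '[[-0.01,-0.003,0,0,0,-3,0],[-0.04,-0.013,0,0,0,-12,0],[-0.08,-0.028,0.005,0,0,-22,0],[-0.12,-0.043,0.015,0,0,-32,0],[-0.16,-0.058,0.025,0,0,-42,0],[-0.2,-0.072,0.035,0,0,-52,0],[-0.23,-0.084,0.045,0,0,-62,0],[-0.2525,-0.0927,0.055,0,0,-71,0],[-0.2525,-0.0927,0.055,0,0,-72,0],[-0.2525,-0.0927,0.055,0,0,-72,0]]'
python3 - <<'E'
from h import *
cap("wrist","w7")
E
```

```text
953 rim plane slopes,z [0.00334825 0.00206062 0.03897834]
[0.512  0.061  0.0076] 0.0003
[0.5702 0.0676 0.0076] 0.00028
[0.5186 0.0033 0.0081] 0.00046
[0.5766 0.0098 0.0081] 0.00047
[0.5443488  0.0354112  0.00785426] [0.54447635 0.03628264 0.17590424]
time: 10.82
ee_pos: [0.4808, -0.2241, 0.1187]
orientation: [179.9, -0.1, 168.5]
contact_force: [0.4, -0.3, -0.0]
finger_gap: 0.0852
```

View pics/w7.png

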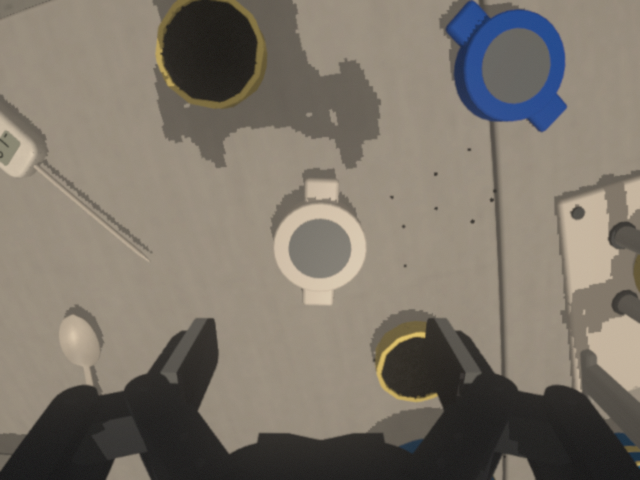

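The tin's rim is level: slopes under 0.4% at z=39 mm. The white spacer is at (320,248) with its tabs almost vertical in the image at (321,190) and (318,297). The blue look-alike is at (516,65). Now I measure the spacer.

```bash
python3 - <<'E'
from h import *
c=cap("wrist"); s=monitor.sense(); P=cloud(c); hsv=cv2.cvtColor(c["pixels"],cv2.COLOR_BGR2HSV)
print(hsv[215,320],hsv[190,321],hsv[297,318],hsv[247,320],hsv[150,320])
m=((hsv[...,2]>175)&(hsv[...,1]<60)).astype(np.uint8); 
ct=blob(m,(320,248)); print(ct.min(0),ct.max(0))
Q=intool(s,onplane(c,ct,.02)); ctr=Q.mean(0)[:2]
for _ in range(5):
    k=np.abs(np.hypot(Q[:,0]-ctr[0],Q[:,1]-ctr[1])-.033)<.0025; a,sd=circ(Q[k]); ctr=a[:2]
print("disc",a,sd,k.sum())
inner=blob(((hsv[...,2]<150)&(hsv[...,2]>100)&(hsv[...,1]<45)&(np.hypot(*(np.indices((480,640))-np.array([248,320])[:,None,None]))<36)),(320,248)); b,sb=circ(intool(s,onplane(c,inner,.02))); print("inner",b,sb)
for n,sel in(("+x",Q[:,0]>a[0]+.037),("-x",Q[:,0]<a[0]-.037)):
    q=Q[sel]; print(n,len(q),q[:,1].min(),q[:,1].max(),q[:,0].min(),q[:,0].max())
print(bydepth(c,np.array([[320,213],[320,248],[321,188],[318,298]]))[:,2], s["ee_pos"])
E
```

```text
[ 17  49 210] [ 17  47 205] [ 18  46 214] [ 20  24 128] [ 18  42 152]
[273 203] [365 304]
disc [ 0.00077341 -0.00142817  0.03187807] 0.0004785671321288057 234
inner [ 0.00107963 -0.00169464  0.02106626] 0.0001910176912522723Traceback (most recent call last):
  File "<stdin>", line 12, in <module>
    return umr_minimum(a, axis, None, out, keepdims, initial, where)
ValueError: zero-size array to reduction operation minimum which has no identity
```

The spacer is at tool (+0.9, −1.5) mm, about 1.5° off axis, and its radius fits within the known scale error. I descend, grip and lift.

```bash
python3 -m jog '[[0.0009,-0.0015,0.03,0,0,1.5,0],[0.0009,-0.0015,0.07,0,0,1.5,0],[0.0009,-0.0015,0.1,0,0,1.5,0],[0.0009,-0.0015,0.112,0,0,1.5,0],[0.0009,-0.0015,0.115,0,0,1.5,0],[0.0009,-0.0015,0.115,0,0,1.5,60],[0.0009,-0.0015,0.115,0,0,1.5,130],[0.0009,-0.0015,0.115,0,0,1.5,130],[0.0009,-0.0015,0.115,0,0,1.5,130]]'
python3 -c "
from h import *
cap('wrist','w8')"
```

```text
time: 12.05
ee_pos: [0.481, -0.2269, 0.0063]
orientation: [-180.0, 0.2, 167.1]
contact_force: [-2.2, 1.4, 6.3]
finger_gap: 0.0621
```

View pics/w8.png

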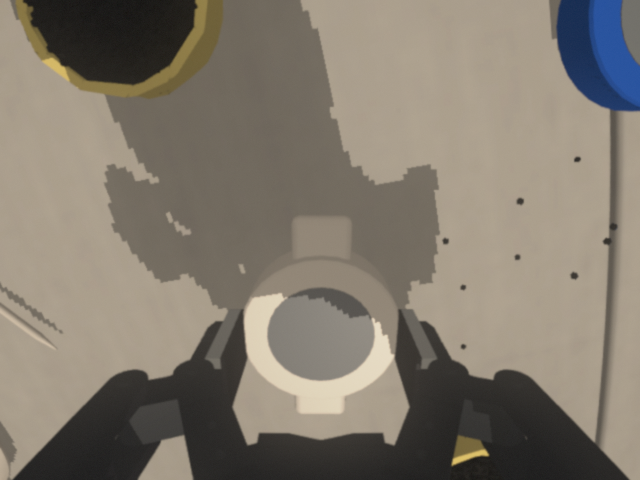

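The spacer is gripped squarely, with its tabs along tool x at (321,235) and (320,403). I lift and carry it over the nest at yaw 96.6°.

```bash
python3 -m jog '[[0,0.003,-0.015,0,0,0,130],[0,0.015,-0.055,0,0,5,130],[0,0.045,-0.1,0,0,14,130],[-0.001,0.085,-0.12,0,0,23,130],[-0.001,0.13,-0.12,0,0,32,130],[-0.002,0.175,-0.12,0,0,42,130],[-0.002,0.22,-0.12,0,0,52,130],[-0.003,0.255,-0.12,0,0,62,130],[-0.003,0.2705,-0.12,0,0,70.5,130],[-0.003,0.2705,-0.12,0,0,70.5,130]]'
python3 -m jog '[[0,0,0,0,0,0,130]]'
python3 - <<'E'
from h import *
c=cap("wrist","w9"); s=monitor.sense(); P=cloud(c); hsv=cv2.cvtColor(c["pixels"],cv2.COLOR_BGR2HSV); print(s["ee_pos"])
m=(P[...,2]>.072)&(P[...,2]<.088); m[300:]=0
C=[]
for X in [(-1,1),(1,1)]:
    near=proj(c,[[.5445+.0297*X[0]-.0034*X[1],.0345+.0297*X[1]+.0034*X[0],.08]])[0]
    ct=blob(m,near); a,sd=circ(onplane(c,ct,.08)); t=intool(s,[a[0],a[1],.08]); C.append(t); print(near,t.round(4),a[2].round(4),sd.round(5))
print((C[0]+C[1])/2)
E
```

```text
time: 13.35
ee_pos: [0.5432, 0.0384, 0.1257]
orientation: [179.9, -0.0, 96.9]
contact_force: [-0.2, -0.3, -1.0]
finger_gap: 0.0626
time: 13.48
ee_pos: [0.543, 0.0353, 0.1249]
orientation: [180.0, 0.0, 96.8]
contact_force: [-0.5, -0.5, -1.0]
finger_gap: 0.0618
[0.54295622 0.03501008 0.12476527]
[267.19906749 229.56210768] [ 0.0298 -0.0274  0.0447] 0.0078 0.00034
[379.71494332 229.87515314] [0.0296 0.0306 0.0448] 0.0079 0.00029
[0.02969354 0.00157309 0.04474746]
```

View pics/w9.png

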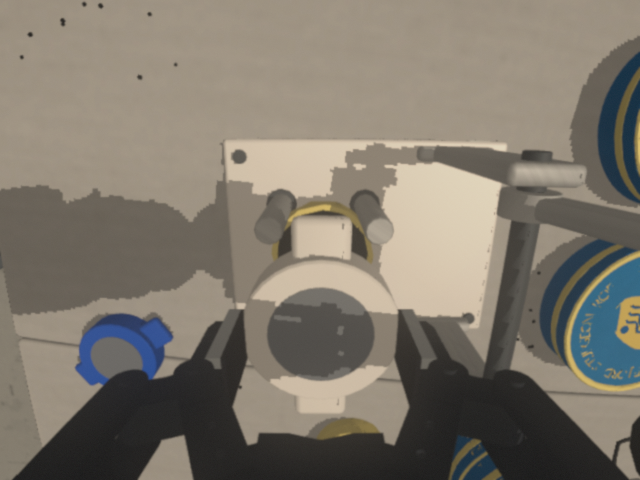

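The spacer's +y tab at (321,237) lies between the posts at (267,230) and (380,230). I need a small correction of +0.7 mm in x and +1.4 mm in y, then a gentle entry.

```bash
python3 -m jog '[[0.0007,0.0014,0.01,0,0,0,130],[0.0007,0.0014,0.02,0,0,0,130],[0.0007,0.0014,0.028,0,0,0,130],[0.0007,0.0014,0.033,0,0,0,130],[0.0007,0.0014,0.037,0,0,0,130],[0.0007,0.0014,0.041,0,0,0,130],[0.0007,0.0014,0.045,0,0,0,130]]'
python3 -c "
from h import *
s=monitor.sense(); print(s['contact_force'],s['torque'],s['ee_pos'])"
```

```text
time: 14.4
ee_pos: [0.5445, 0.0367, 0.0793]
orientation: [180.0, 0.0, 96.6]
contact_force: [-0.6, -2.5, 1.2]
finger_gap: 0.0621
[-0.59426109 -2.52567316  1.20236107] [-0.50404795  0.08780244 -0.04908559] [0.54452836 0.03670576 0.07934962]
```

```bash
python3 -m jog '[[-0.0005,0,0.006,0,0,0,130],[-0.0005,0,0.013,0,0,0,130],[-0.0005,0,0.02,0,0,0,130],[-0.0005,0,0.025,0,0,0,130],[-0.0005,0,0.028,0,0,0,130]]'
python3 -m jog '[[0,0,0.0015,0,0,0,130],[0,0,0.0025,0,0,0,130]]'
```

```text
time: 15.02
ee_pos: [0.5445, 0.0366, 0.0511]
orientation: [180.0, -0.0, 96.6]
contact_force: [0.7, -1.2, 1.8]
finger_gap: 0.0623
time: 15.28
ee_pos: [0.5445, 0.0367, 0.0489]
orientation: [180.0, 0.0, 96.6]
contact_force: [0.4, -2.1, 1.6]
finger_gap: 0.0618
```

```bash
python3 -m jog '[[0,0,0.001,0,0,0,130],[0,0,0.002,0,0,0,130]]'
python3 -m jog '[[0,0,0.0007,0,0,0,130],[0,0,0.0013,0,0,0,130]]'
```

```text
time: 15.52
ee_pos: [0.5445, 0.0367, 0.0473]
orientation: [180.0, 0.0, 96.6]
contact_force: [-2.5, -3.4, 12.7]
finger_gap: 0.062
time: 15.78
ee_pos: [0.5446, 0.0368, 0.0471]
orientation: [180.0, 0.0, 96.6]
contact_force: [-7.6, -3.6, 21.2]
finger_gap: 0.0621
```

It meets the tin at TCP z ≈ 47 mm, as predicted. I release and rise.

```bash
python3 -m jog '[[0,0,-0.002,0,0,0,130],[0,0,-0.002,0,0,0,60],[0,0,-0.002,0,0,0,20],[0,0,-0.002,0,0,0,0],[0,0,-0.002,0,0,0,0],[0,0,-0.02,0,0,0,0],[0,0,-0.05,0,0,0,0],[0,0,-0.09,0,0,0,0],[0,0,-0.12,0,0,0,0],[0,0,-0.125,0,0,0,0]]'
python3 - <<'E'
from h import *
c=cap("wrist","w10"); s=monitor.sense(); P=cloud(c); hsv=cv2.cvtColor(c["pixels"],cv2.COLOR_BGR2HSV)
d=np.hypot(P[...,0]-.5445,P[...,1]-.036)
g=(d<.033)&(d>.023)&(P[...,2]>.05)&(P[...,2]<.07)
q=P[g]; A=np.c_[q[:,:2]-[.5445,.036],np.ones(len(q))]; k=np.linalg.lstsq(A,q[:,2],rcond=None)[0]; print(len(q),"top plane slopes,z",k, np.std(A@k-q[:,2]))
E
```

```text
time: 17.02
ee_pos: [0.5459, 0.0372, 0.1743]
orientation: [179.7, 0.0, 96.6]
contact_force: [0.2, -0.7, -0.2]
finger_gap: 0.0859
2922 top plane slopes,z [-0.003658   -0.0045625   0.05955915] 0.000935924343601979
```

View pics/w10.png

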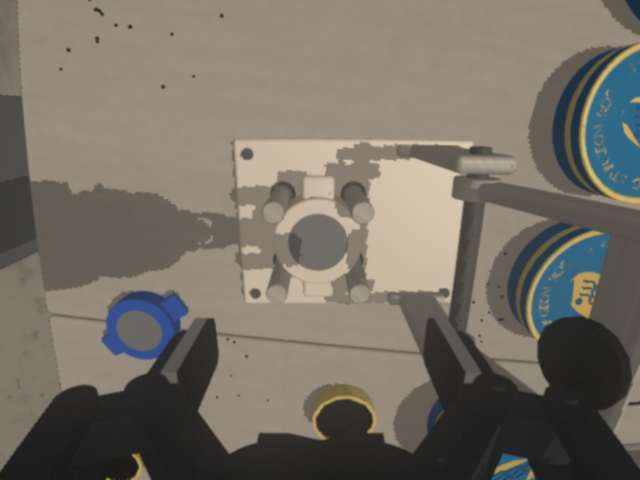

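The spacer is seated between the posts at (318,242), tabs through the ±y gaps, level to under 0.5% with its top at z≈60 mm. Next is the lone closed tin.

```bash
python3 -m jog '[[0.02,0,0,0,0,0,0],[0.07,-0.001,0.005,0,0,0,0],[0.125,-0.001,0.02,0,0,0,0],[0.18,-0.002,0.035,0,0,0,0],[0.22,-0.002,0.047,0,0,0,0],[0.2358,-0.0024,0.052,0,0,0,0],[0.2358,-0.0024,0.052,0,0,0,0],[0.2358,-0.0024,0.052,0,0,0,0]]'
python3 - <<'E'
from h import *
c=cap("wrist","w11"); s=monitor.sense(); hsv=cv2.cvtColor(c["pixels"],cv2.COLOR_BGR2HSV)
p=proj(c,[[.516,.271,.022]])[0]; print(p)
g=(hsv[...,0]>15)&(hsv[...,0]<35)&(hsv[...,1]>100)
ct=blob(g,p); print(ct.min(0),ct.max(0)); a,sd=circ(intool(s,onplane(c,ct,.022))); print(a,sd,s["ee_pos"],bydepth(c,np.array([ct.mean(0).astype(int)])))
E
```

```text
time: 18.08
ee_pos: [0.5157, 0.2686, 0.1186]
orientation: [180.0, 0.1, 96.5]
contact_force: [0.4, -1.1, 0.2]
finger_gap: 0.0851
[321.59595397 246.37369579]
[277 188] [371 281]
[0.00935467 0.00175054 0.03239163] 0.0004185850736002026 [0.51588043 0.26855382 0.1187984 ] [[0.51610692 0.27864743 0.0201048 ]]
```

View pics/w11.png

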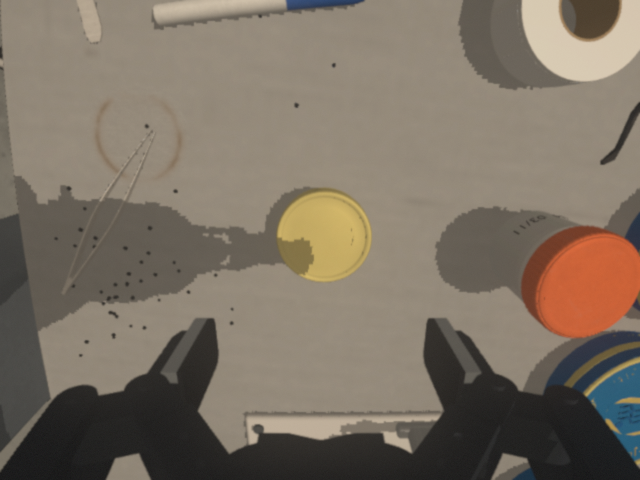

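The closed tin stands alone at (324,235), at tool offset (9.3, 1.8) mm. The jar at (580,282) and the roll at (580,30) are well clear. I descend and grip.

```bash
python3 -m jog '[[0.003,0.0018,0.03,0,0,0,0],[0.007,0.0018,0.07,0,0,0,0],[0.0092,0.0018,0.1,0,0,0,0],[0.0092,0.0018,0.111,0,0,0,0],[0.0092,0.0018,0.1142,0,0,0,0],[0.0092,0.0018,0.1142,0,0,0,60],[0.0092,0.0018,0.1142,0,0,0,130],[0.0092,0.0018,0.1142,0,0,0,130],[0.0092,0.0018,0.1142,0,0,0,130]]'
python3 -c "
from h import *
cap('wrist','w12')"
```

```text
time: 19.25
ee_pos: [0.5169, 0.2805, 0.0066]
orientation: [179.8, -0.0, 96.6]
contact_force: [-1.2, -1.2, 6.0]
finger_gap: 0.0617
```

View pics/w12.png

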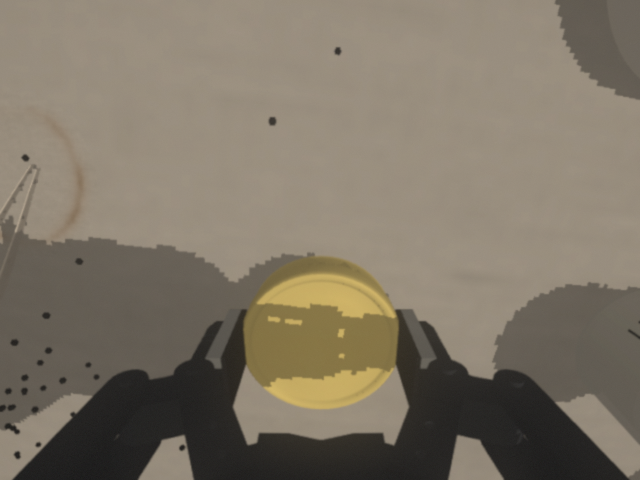

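```bash
python3 -m jog '[[0,0,-0.015,0,0,0,130],[-0.005,0,-0.055,0,0,0,130],[-0.03,0,-0.1,0,0,0,130],[-0.075,0,-0.119,0,0,0,130],[-0.13,0,-0.119,0,0,0,130],[-0.185,-0.001,-0.119,0,0,0,130],[-0.225,-0.001,-0.119,0,0,0,130],[-0.243,-0.001,-0.119,0,0,0,130],[-0.243,-0.001,-0.119,0,0,0,130],[-0.243,-0.001,-0.119,0,0,0,130]]'
python3 - <<'E'
from h import *
c=cap("wrist","w13"); s=monitor.sense(); P=cloud(c); print(s["ee_pos"],s["orientation"],s["contact_force"])
m=(P[...,2]>.072)&(P[...,2]<.088); m[300:]=0
C=[]
for X in [(-1,1),(1,1)]:
    near=proj(c,[[.5445+.0297*X[0]-.0034*X[1],.0345+.0297*X[1]+.0034*X[0],.08]])[0]
    ct=blob(m,near); a,sd=circ(onplane(c,ct,.08)); t=intool(s,[a[0],a[1],.08]); C.append(t); print(near,t.round(4),a[2].round(4),sd.round(5))
print((C[0]+C[1])/2)
E
```

```text
time: 20.55
ee_pos: [0.5424, 0.0411, 0.1238]
orientation: [180.0, -0.1, 96.8]
contact_force: [0.5, 1.0, -0.3]
finger_gap: 0.0616
[0.54230179 0.04114479 0.12362981] [ 1.79978961e+02 -6.30818663e-02  9.68095595e+01] [-0.2300868  -0.21959026 -0.40528704]
[267.34015225 240.63845659] [ 0.024  -0.0275  0.0436] 0.008 0.00034
[379.43634973 240.9921586 ] [0.0236 0.0306 0.0437] 0.008 0.00034
[0.02377154 0.00151558 0.04365657]
```

View pics/w13.png

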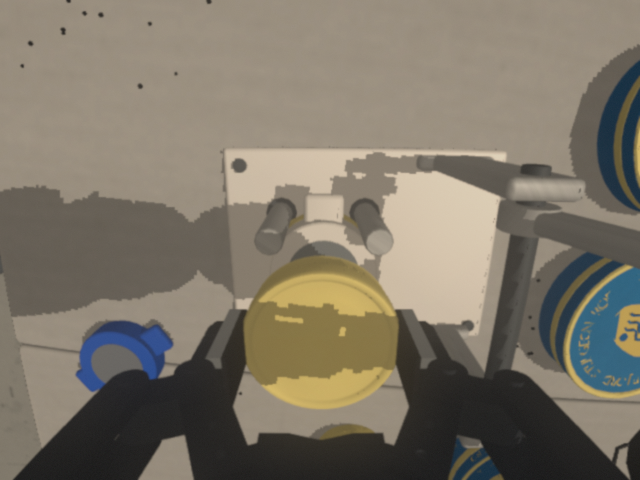

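```bash
python3 - <<'E'
from h import *
c=cap("wrist"); s=monitor.sense(); hsv=cv2.cvtColor(c["pixels"],cv2.COLOR_BGR2HSV); P=cloud(c); R,p=tool(s); T=(P-p)@R
g=(hsv[...,0]>15)&(hsv[...,0]<35)&(hsv[...,1]>100)
ct=blob(g,(321,335)); print(ct.min(0),ct.max(0))
print("lid depth z", [T[v,321,2].round(4) for v in (290,320,350,380,400)])
for zt in (-.014,-.016,-.018):
    Q=intool(s,onplane(c,ct[ct[:,1]>330],p[2]-zt)); a,sd=circ(Q); print(zt,a.round(4),sd.round(5))
ed=[ (v,hsv[v,300:345,2].mean().round()) for v in range(254,290,2)]; print(ed)
# compare spacer and tin1 pictures (same tool-fixed camera)
for f in("w5","w9","w13"):
    im=cv2.imread(f"pics/{f}.png"); print(f,[im[v,300:345].mean(0).round().tolist() for v in (402,404,406,408,410,412)])
E
```

```text
[243 256] [398 408]
lid depth z [np.float64(-0.0133), np.float64(-0.0142), np.float64(-0.0136), np.float64(-0.0147), np.float64(-0.0146)]
-0.014 [-0.0043  0.0001  0.0316] 0.00025
-0.016 [-0.0029  0.0001  0.0311] 0.00024
-0.018 [-0.0016  0.0001  0.0306] 0.00024
[(254, np.float64(103.0)), (256, np.float64(117.0)), (258, np.float64(127.0)), (260, np.float64(123.0)), (262, np.float64(121.0)), (264, np.float64(121.0)), (266, np.float64(124.0)), (268, np.float64(128.0)), (270, np.float64(132.0)), (272, np.float64(146.0)), (274, np.float64(176.0)), (276, np.float64(199.0)), (278, np.float64(198.0)), (280, np.float64(188.0)), (282, np.float64(190.0)), (284, np.float64(199.0)), (286, np.float64(202.0)), (288, np.float64(202.0))]
w5 [[101.0, 178.0, 205.0], [109.0, 180.0, 206.0], [122.0, 171.0, 191.0], [137.0, 159.0, 173.0], [139.0, 157.0, 169.0], [139.0, 157.0, 168.0]]
w9 [[165.0, 187.0, 204.0], [164.0, 186.0, 203.0], [165.0, 188.0, 204.0], [165.0, 188.0, 204.0], [165.0, 187.0, 204.0], [156.0, 177.0, 193.0]]
w13 [[99.0, 169.0, 195.0], [101.0, 174.0, 200.0], [104.0, 172.0, 197.0], [114.0, 156.0, 175.0], [124.0, 142.0, 154.0], [125.0, 142.0, 154.0]]
```

```bash
python3 - <<'E'
from h import *
c=cap("wrist"); s=monitor.sense(); R,p=tool(s)
def ends(f,b,zt): 
    Q=intool(s,onplane(c,[[321,f],[321,b]],p[2]-zt)); return Q[:,0].round(4),Q[:,0].mean().round(4),(Q[0,0]-Q[1,0]).round(4)
for zt in(-.0140,-.0155,-.017): print("closed",zt,ends(273.5,408.5,zt))
for zt in(-.0165,-.0185): print("tin1",zt,ends(262,406.5,zt), ends(265,406.5,zt))
E
python3 - <<'E'
import cv2,numpy as np
a=[cv2.imread(f"pics/{f}.png")[240:425,235:410] for f in("w5","w9","w13")]
cv2.imwrite("pics/cmp.png",cv2.resize(np.hstack(a),(790,278)))
E
```

```text
closed -0.014 (array([ 0.0286, -0.0358]), np.float64(-0.0036), np.float64(0.0645))
closed -0.0155 (array([ 0.0293, -0.0345]), np.float64(-0.0026), np.float64(0.0637))
closed -0.017 (array([ 0.0299, -0.0331]), np.float64(-0.0016), np.float64(0.063))
tin1 -0.0165 (array([ 0.0342, -0.0324]), np.float64(0.0009), np.float64(0.0667)) (array([ 0.0331, -0.0324]), np.float64(0.0003), np.float64(0.0655))
tin1 -0.0185 (array([ 0.035 , -0.0306]), np.float64(0.0022), np.float64(0.0656)) (array([ 0.0338, -0.0306]), np.float64(0.0016), np.float64(0.0644))
```

View pics/cmp.png

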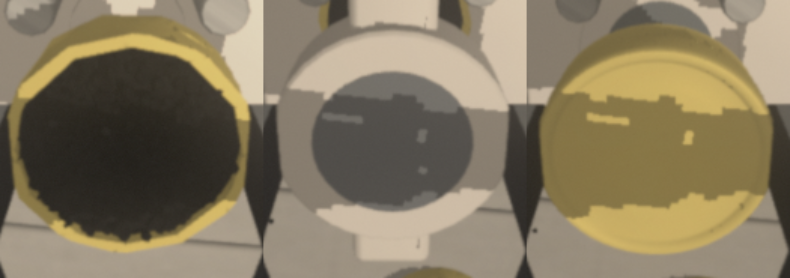

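In hand, the closed tin sits about 3 mm further toward −x of the tool than the first tin did. That agrees with the 2.6 mm the TCP had drifted at the grasp. So the TCP should stand at y ≈ 0.040, and only a −1 mm shift is needed. I enter slowly and watch the force near the post tops.

```bash
python3 -m jog '[[-0.001,0.0019,0.008,0,0,0,130],[-0.001,0.0019,0.018,0,0,0,130],[-0.001,0.0019,0.026,0,0,0,130],[-0.001,0.0019,0.031,0,0,0,130],[-0.001,0.0019,0.034,0,0,0,130],[-0.001,0.0019,0.036,0,0,0,130],[-0.001,0.0019,0.036,0,0,0,130]]'
python3 - <<'E'
from h import *
s=monitor.sense(); print(s['contact_force'],s['torque'],s['ee_pos'])
c=cap("side","s14"); p=proj(c,[s["ee_pos"]])[0]; x,y=map(int,p); cv2.imwrite("pics/s14c.png",cv2.resize(c["pixels"][y-40:y+40,x-52:x+52],(780,600),interpolation=cv2.INTER_CUBIC))
cap("wrist","w14")
E
```

```text
time: 21.58
ee_pos: [0.5446, 0.0378, 0.0874]
orientation: [180.0, -0.0, 96.6]
contact_force: [0.0, -0.5, -1.7]
finger_gap: 0.0617
[ 0.00848056 -0.52663695 -1.69922387] [-0.06083733 -0.00991622  0.04342458] [0.54459454 0.03778185 0.08741029]
```

View pics/s14c.png

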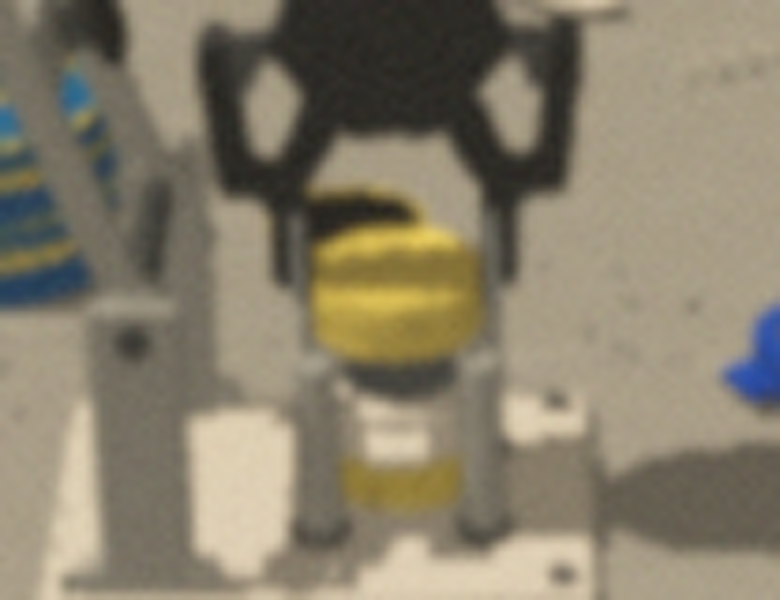

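View pics/w14.png

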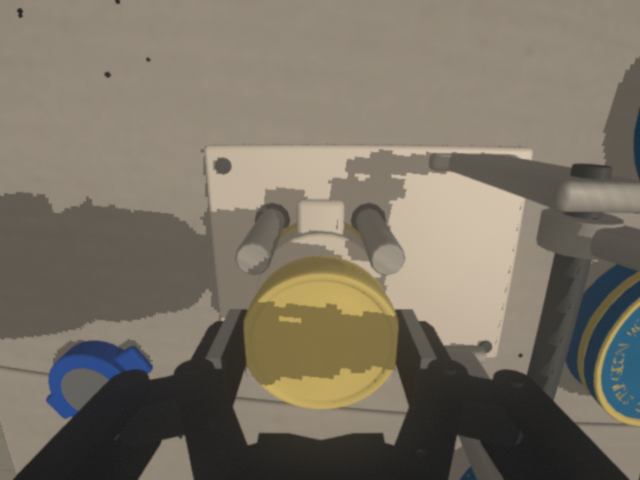

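```bash
python3 - <<'E'
from h import *
c=cap("wrist"); s=monitor.sense(); P=cloud(c); print(s["ee_pos"]); hsv=cv2.cvtColor(c["pixels"],cv2.COLOR_BGR2HSV)
m=(P[...,2]>.07)&(P[...,2]<.088)&(hsv[...,1]<60); m[300:]=0
C=[]
for near in [(253,257),(386,257)]:
    ct=blob(m,near); a,sd=circ(onplane(c,ct,.08)); t=intool(s,[a[0],a[1],.08]); C.append(t); print(ct.min(0),ct.max(0),t.round(4),a[2].round(4),sd.round(5))
print((C[0]+C[1])/2)
E
```

```text
[0.54467442 0.03776379 0.08757774]
[235 235] [272 274] [ 0.028  -0.0292  0.0076] 0.0084 0.0005
[367 235] [405 274] [0.0279 0.0283 0.0076] 0.0083 0.00051
[ 0.02793844 -0.00041852  0.00757734]
```

```bash
python3 -m jog '[[0.0013,-0.0002,0,0,0,0,130],[0.0026,-0.0002,0,0,0,0,130],[0.0026,-0.0002,0.002,0,0,0,130],[0.0026,-0.0002,0.004,0,0,0,130],[0.0026,-0.0002,0.006,0,0,0,130],[0.0026,-0.0002,0.007,0,0,0,130]]'
python3 -c "
from h import *
s=monitor.sense(); print(s['contact_force'],s['torque'],s['ee_pos'])"
```

```text
time: 22.48
ee_pos: [0.5439, 0.0403, 0.0801]
orientation: [-180.0, -0.0, 96.6]
contact_force: [0.5, 0.8, -1.3]
finger_gap: 0.0614
[ 0.51657748  0.78392037 -1.32257334] [-0.00877914  0.02810603  0.00596353] [0.543912   0.04030143 0.08010702]
```

It is inside the mouth without contact. I go down the rest of the way by feel.

```bash
python3 -m jog '[[0,0,0.003,0,0,0,130],[0,0,0.006,0,0,0,130],[0,0,0.009,0,0,0,130],[0,0,0.0105,0,0,0,130]]'
python3 -m jog '[[0,0,0.001,0,0,0,130],[0,0,0.002,0,0,0,130]]'
```

```text
time: 22.98
ee_pos: [0.5439, 0.0403, 0.0695]
orientation: [-180.0, -0.0, 96.6]
contact_force: [1.0, 0.2, -0.6]
finger_gap: 0.0618
time: 23.22
ee_pos: [0.544, 0.0402, 0.0678]
orientation: [-180.0, 0.0, 96.6]
contact_force: [-1.2, -1.2, 0.5]
finger_gap: 0.0618
```

```bash
python3 -m jog '[[0,0,0.0008,0,0,0,130],[0,0,0.0015,0,0,0,130]]'
```

```text
time: 23.48
ee_pos: [0.544, 0.0402, 0.0666]
orientation: [180.0, 0.0, 96.6]
contact_force: [-4.8, -1.4, 6.9]
finger_gap: 0.0618
```

The tin is seated at TCP z 66.7 mm, as predicted. I release, rise and check.

```bash
python3 -m jog '[[0,0,-0.001,0,0,0,130],[0,0,-0.001,0,0,0,60],[0,0,-0.001,0,0,0,20],[0,0,-0.001,0,0,0,0],[0,0,-0.001,0,0,0,0],[0,0,-0.02,0,0,0,0],[0,0,-0.06,0,0,0,0],[0,0,-0.1,0,0,0,0],[0,0,-0.13,0,0,0,0],[0,0,-0.135,0,0,0,0]]'
python3 - <<'E'
from h import *
c=cap("wrist","w15"); s=monitor.sense(); P=cloud(c); hsv=cv2.cvtColor(c["pixels"],cv2.COLOR_BGR2HSV)
g=(hsv[...,0]>15)&(hsv[...,0]<35)&(hsv[...,1]>100)&(np.hypot(P[...,0]-.5445,P[...,1]-.037)<.031)&(P[...,2]>.06)
q=P[g]; A=np.c_[q[:,:2]-[.5445,.037],np.ones(len(q))]; k=np.linalg.lstsq(A,q[:,2],rcond=None)[0]; print(len(q),"lid slopes,z",k, np.std(A@k-q[:,2]))
m=(P[...,2]>.24)&(P[...,2]<.29)&(P[...,0]>.6)&(hsv[...,2]<70)
if m.sum(): q=P[m]; print("bar?",m.sum(),q.mean(0),q.min(0),q.max(0))
t=cap("top","t15"); P=cloud(t); hsv=cv2.cvtColor(t["pixels"],cv2.COLOR_BGR2HSV)
m=(P[...,2]>.24)&(P[...,2]<.29)&(P[...,0]>.63)&(P[...,0]<.75)&(abs(P[...,1]-.05)<.1)&(hsv[...,2]<60)
q=P[m]; print("top bar",m.sum(),q.mean(0) if len(q) else '',q.min(0),q.max(0)); ys,xs=np.nonzero(m); print(xs.min(),xs.max(),ys.min(),ys.max())
E
```

```text
time: 24.72
ee_pos: [0.5454, 0.0408, 0.2052]
orientation: [179.7, 0.0, 96.6]
contact_force: [0.7, -0.9, -1.2]
finger_gap: 0.0855
4933 lid slopes,z [-0.00033999 -0.00979466  0.0803063 ] 0.0013755195166626174
bar? 7183 [0.60775148 0.05381492 0.2761596 ] [0.60000054 0.00230665 0.24024772] [0.68926887 0.06266373 0.28999825]
top bar 122 [0.68562706 0.06428969 0.27339868] [ 0.67479086 -0.01096235  0.26616128] [0.69782861 0.11221013 0.27928028]
274 328 155 166
```

View pics/w15.png

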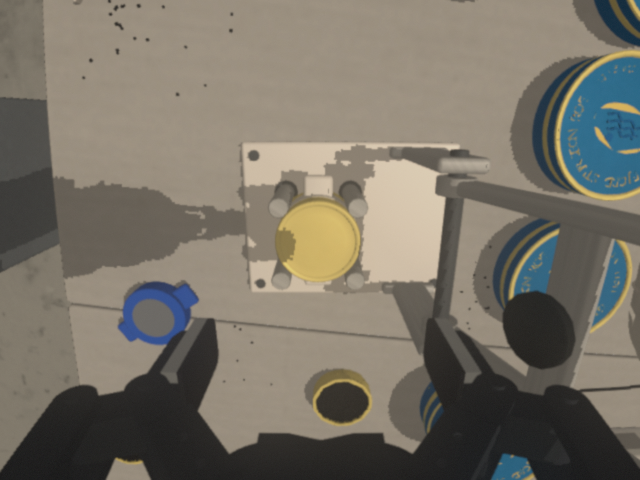

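View pics/t15.png

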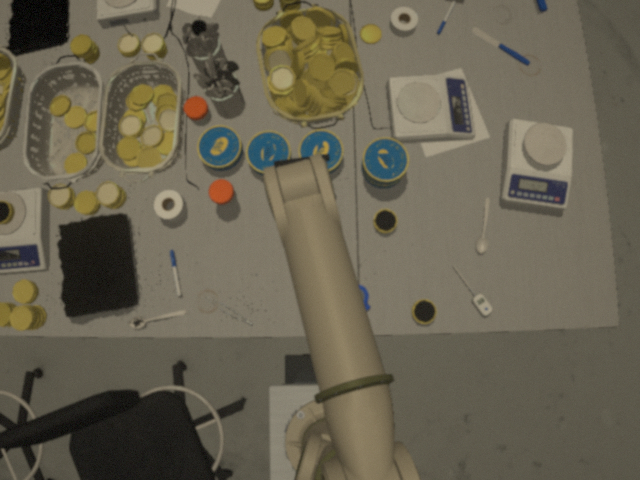

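The closed tin sits in the nest at (318,241), with the lid level to about 1%. In the top view the bar shows at about (300,160) by colour and height: x≈0.690, z≈0.273 on its top face. That matches the press geometry, (0.689, 0.053, 0.267). I rise over it.

```bash
python3 -m jog '[[0,0,-0.03,0,0,0,0],[0,0,-0.075,0,0,0,0],[-0.001,0.02,-0.105,0,0,0,0],[-0.002,0.06,-0.111,0,0,0,0],[-0.003,0.1,-0.111,0,0,0,0],[-0.004,0.135,-0.111,0,0,0,0],[-0.004,0.1445,-0.111,0,0,0,0],[-0.004,0.1445,-0.111,0,0,0,0],[-0.004,0.1445,-0.111,0,0,0,0]]'
python3 - <<'E'
from h import *
c=cap("wrist","w16"); s=monitor.sense(); P=cloud(c); hsv=cv2.cvtColor(c["pixels"],cv2.COLOR_BGR2HSV); print(s["ee_pos"])
R,p=tool(s); T=(P-p)@R
m=(P[...,2]>.255)&(P[...,2]<.29)&(abs(T[...,1])<.03)&(hsv[...,2]<90)&(T[...,2]>.015)
q=T[m]; print(m.sum(),q.mean(0),np.percentile(q,[2,98],axis=0), np.percentile(P[m],[2,98],axis=0))
E
```

```text
time: 25.95
ee_pos: [0.6873, 0.053, 0.3126]
orientation: [-180.0, 0.0, 96.6]
contact_force: [-1.3, 0.0, -0.4]
finger_gap: 0.0855
[0.68734875 0.05289604 0.31297875]
5838 [0.00476246 0.00272037 0.04027502] [[-0.06179726 -0.00451945  0.03788298]
 [ 0.05996175  0.00997167  0.04460025]] [[ 0.67849895 -0.00834196  0.26837366]
 [ 0.70133048  0.11276153  0.27510103]]
```

View pics/w16.png

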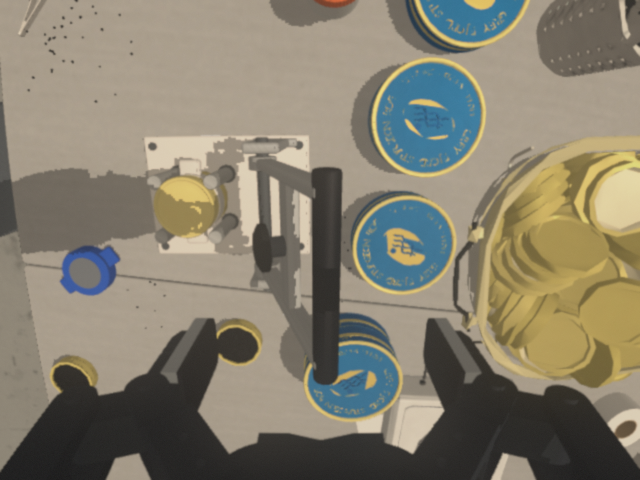

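The bar is seen at (327,275), running vertically in the image and 2.7 mm to tool +y, with its top at z=0.275 and ends ±61 mm about the tool. Both fingers straddle it. I descend and grip.

```bash
python3 -m jog '[[0,0.0027,0.02,0,0,0,0],[0,0.0027,0.045,0,0,0,40],[0,0.0027,0.062,0,0,0,90],[0,0.0027,0.066,0,0,0,140],[0,0.0027,0.066,0,0,0,180],[0,0.0027,0.066,0,0,0,210],[0,0.0027,0.066,0,0,0,255],[0,0.0027,0.066,0,0,0,255]]'
python3 - <<'E'
from h import *
c=cap("wrist","w17"); s=monitor.sense(); print(s["contact_force"],s["torque"],s["ee_pos"])
E
```

```text
time: 27.0
ee_pos: [0.6911, 0.0534, 0.2475]
orientation: [179.9, -0.0, 96.6]
contact_force: [-1.3, -0.5, 5.1]
finger_gap: 0.0141
[-0.72521659 -1.01499601  5.89639834] [-0.09803541  0.29188781 -0.00429244] [0.69111762 0.05341504 0.247515  ]
```

View pics/w17.png

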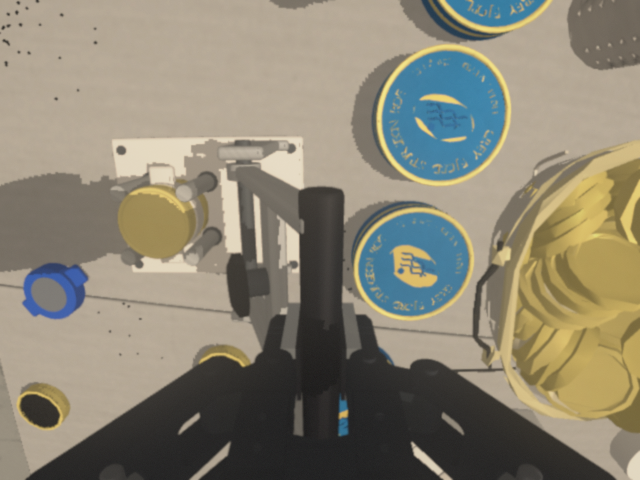

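The bar is gripped (gap 14 mm, little force). I'll work out the arc, letting the tool tip forward by 0.4 of the arm's turn so that the bar slips less in the pads.

```bash
cat > arc.py <<'E'
import numpy as np
def pose(a,th):  # nest x,z of TCP rel hinge; a rad, th deg
    f=a-np.radians(20); t=np.radians(th)
    return np.array([-.165*np.sin(f)+.0195*np.sin(t), .165*np.cos(f)-.0195*np.cos(t)])
def rows(a0,th0,lst):
    p0=pose(a0,th0); t0=np.radians(th0)
    ty=np.array([np.cos(t0),np.sin(t0)]); tz=np.array([np.sin(t0),-np.cos(t0)])
    out=[]
    for a,th in lst:
        d=pose(a,th)-p0; out.append((round(d@ty,4),round(d@tz,4),round(-(th-th0),1)))
    return out
E
python3 - <<'E'
from arc import *
k=np.degrees(1)*.36
L=[.02,.07,.13,.19,.25,.31,.37,.43,.48,.52]
for a,r in zip(L,rows(0,0,[(a,a*k) for a in L])): print(a,r)
E
```

```text
0.02 (np.float64(-0.003), np.float64(-0.0011), np.float64(-0.4))
0.07 (np.float64(-0.0105), np.float64(-0.0036), np.float64(-1.4))
0.13 (np.float64(-0.0197), np.float64(-0.006), np.float64(-2.7))
0.19 (np.float64(-0.029), np.float64(-0.0079), np.float64(-3.9))
0.25 (np.float64(-0.0384), np.float64(-0.0092), np.float64(-5.2))
0.31 (np.float64(-0.0478), np.float64(-0.0099), np.float64(-6.4))
0.37 (np.float64(-0.0573), np.float64(-0.0101), np.float64(-7.6))
0.43 (np.float64(-0.0668), np.float64(-0.0096), np.float64(-8.9))
0.48 (np.float64(-0.0746), np.float64(-0.0088), np.float64(-9.9))
0.52 (np.float64(-0.0809), np.float64(-0.0079), np.float64(-10.7))
```

```bash
python3 -m jog '[[0,-0.003,-0.0011,-0.4,0,0,255],[0,-0.0105,-0.0036,-1.4,0,0,255],[0,-0.0197,-0.006,-2.7,0,0,255],[0,-0.029,-0.0079,-3.9,0,0,255],[0,-0.0384,-0.0092,-5.2,0,0,255],[0,-0.0478,-0.0099,-6.4,0,0,255],[0,-0.0573,-0.0101,-7.6,0,0,255],[0,-0.0668,-0.0096,-8.9,0,0,255],[0,-0.0746,-0.0088,-9.9,0,0,255],[0,-0.0809,-0.0079,-10.7,0,0,255]]'
cat >> arc.py <<'E'
H=np.array([.6337,.0472,.112]); ex=np.array([np.cos(np.radians(6.55)),np.sin(np.radians(6.55)),0]); 
def state():
    from h import monitor,tool
    s=monitor.sense(); R,p=tool(s)
    b=p-.0195*R[:,2]-H; u,w=b@ex,b[2]
    F=np.array(s["contact_force"]); M=np.array(s["torque"]); ey=np.cross([0,0,1],ex)
    fx,fz=F@ex,F[2]; r=np.array([b@ex,b[2]])
    tan=np.array([-w,u])/np.hypot(u,w)*1.0 # direction of growing arm angle? 
    phi=np.arctan2(-u,w); a=phi+np.radians(20); td=np.array([-np.cos(phi),-np.sin(phi)])
    tilt=np.degrees(np.arctan2(R[:,2]@ex,-R[2,2]))
    print("t%.2f a_est %.3f radius %.4f tilt %.1f  F tang %.1f radial %.1f My %.2f |F| %.1f gap %.4f"%(s["time"],a,np.hypot(u,w),tilt,-(fx*td[0]+fz*td[1]),fx*(-np.sin(phi))+fz*np.cos(phi),M@ey,np.linalg.norm(F),s["finger_gap"]))
E
python3 - <<'E'
from arc import *
state()
k=np.degrees(1)*.36; a0=.52
L=[.54,.59,.65,.71,.77,.83,.89,.95,1.0,1.04]
for a,r in zip(L,rows(a0,a0*k,[(a,a*k) for a in L])): print(a,*map(float,r))
from h import cap
cap("wrist","w18")
E
```

```text
time: 28.3
ee_pos: [0.6121, 0.0443, 0.2576]
orientation: [168.8, 0.0, 96.6]
contact_force: [2.0, 1.0, 11.0]
finger_gap: 0.0141
t28.30 a_est 0.503 radius 0.1666 tilt 11.2  F tang 3.8 radial 10.6 My -1.08 |F| 11.3 gap 0.0141
0.54 -0.0032 -0.0 -0.4
0.59 -0.0111 0.0002 -1.4
0.65 -0.0205 0.001 -2.7
0.71 -0.0299 0.0024 -3.9
0.77 -0.0391 0.0044 -5.2
0.83 -0.0483 0.0069 -6.4
0.89 -0.0573 0.01 -7.6
0.95 -0.066 0.0137 -8.9
1.0 -0.0731 0.0171 -9.9
1.04 -0.0787 0.0201 -10.7
```

View pics/w18.png

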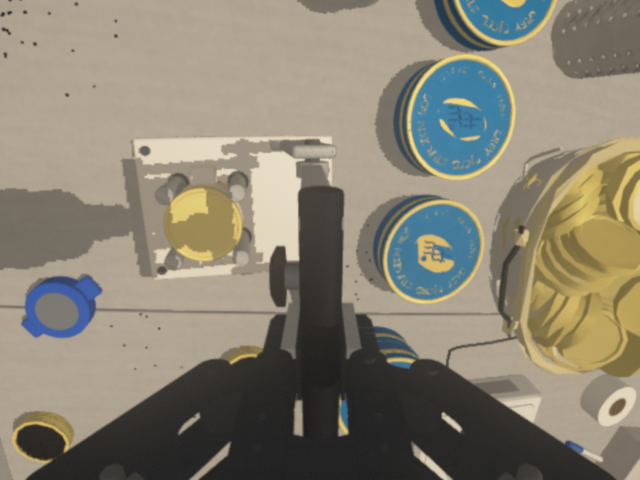

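The arm is following, the pull is tangential at about 4 N, and the grip is unchanged. Some 10 N of radial force remains, so I ease 1.5 mm outward while going on.

```bash
python3 -m jog '[[0,-0.0032,-0.0005,-0.4,0,0,255],[0,-0.0111,-0.0013,-1.4,0,0,255],[0,-0.0205,-0.0005,-2.7,0,0,255],[0,-0.0299,0.0009,-3.9,0,0,255],[0,-0.0391,0.0029,-5.2,0,0,255],[0,-0.0483,0.0054,-6.4,0,0,255],[0,-0.0573,0.0085,-7.6,0,0,255],[0,-0.066,0.0122,-8.9,0,0,255],[0,-0.0731,0.0156,-9.9,0,0,255],[0,-0.0787,0.0186,-10.7,0,0,255]]'
python3 - <<'E'
from arc import *
state()
k=np.degrees(1)*.36; a0=1.04
L=[1.06,1.11,1.17,1.23,1.29,1.35,1.41,1.47,1.52,1.56]
for a,r in zip(L,rows(a0,a0*k,[(a,a*k) for a in L])): print(a,*map(float,r))
from h import cap
cap("wrist","w19"); 
E
```

```text
time: 29.6
ee_pos: [0.5387, 0.0359, 0.2235]
orientation: [158.2, 0.0, 96.6]
contact_force: [4.3, 1.2, 1.7]
finger_gap: 0.014
t29.60 a_est 1.020 radius 0.1655 tilt 21.8  F tang 4.6 radial -1.4 My -0.71 |F| 4.8 gap 0.0140
1.06 -0.003 0.0011 -0.4
1.11 -0.0104 0.004 -1.4
1.17 -0.019 0.008 -2.7
1.23 -0.0274 0.0125 -3.9
1.29 -0.0354 0.0175 -5.2
1.35 -0.0432 0.023 -6.4
1.41 -0.0506 0.029 -7.6
1.47 -0.0577 0.0355 -8.9
1.52 -0.0633 0.0411 -9.9
1.56 -0.0675 0.0459 -10.7
```

View pics/w19.png

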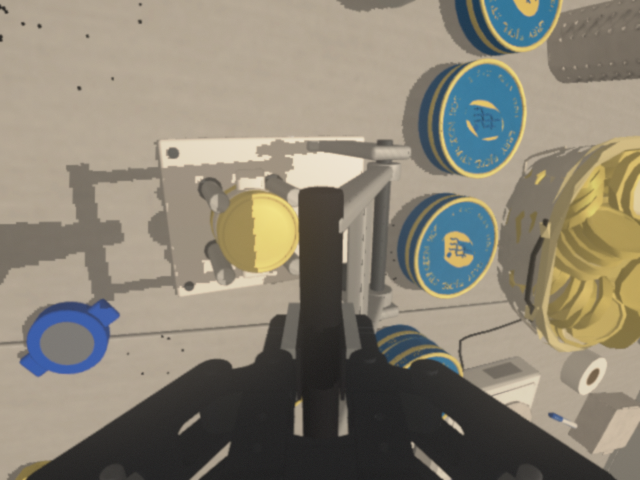

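```bash
python3 - <<'E'
from arc import *
from h import monitor
print(monitor.sense()["joints"])
k=np.degrees(1)*.36; th=1.04*k; a0=1.04
L=[1.06,1.11,1.17,1.23,1.29,1.35,1.41,1.46,1.5]
for a,r in zip(L,rows(a0,th,[(a,th) for a in L])): print(a,*map(float,r))
E
```

```text
[ 25.94727414  -3.08375882 -31.79556803 111.73430694  -2.35018876
  49.25104356   1.70976699]
1.06 -0.0031 0.0011 -0.0
1.11 -0.0108 0.004 -0.0
1.17 -0.0199 0.008 -0.0
1.23 -0.0287 0.0125 -0.0
1.29 -0.0372 0.0176 -0.0
1.35 -0.0454 0.0231 -0.0
1.41 -0.0532 0.0292 -0.0
1.46 -0.0595 0.0346 -0.0
1.5 -0.0643 0.0391 -0.0
```

```bash
python3 -m jog '[[0,-0.0031,0.0011,0,0,0,255],[0,-0.0108,0.004,0,0,0,255],[0,-0.0199,0.008,0,0,0,255],[0,-0.0287,0.0125,0,0,0,255],[0,-0.0372,0.0176,0,0,0,255],[0,-0.0454,0.0231,0,0,0,255],[0,-0.0532,0.0292,0,0,0,255],[0,-0.0595,0.0346,0,0,0,255],[0,-0.0643,0.0391,0,0,0,255]]'
python3 - <<'E'
from arc import *
from h import monitor,cap
state(); print(monitor.sense()["joints"]); cap("wrist","w20")
k=np.degrees(1)*.36; th=1.04*k; a0=1.5
L=[(1.53,th),(1.56,th-1),(1.6,th-2),(1.64,th-4),(1.68,th-6),(1.71,th-8),(1.74,th-10),(1.76,th-11)]
for a,r in zip(L,rows(a0,th,L)): print(a,*map(float,r))
E
```

```text
time: 30.78
ee_pos: [0.4926, 0.0306, 0.162]
orientation: [158.4, -0.0, 96.6]
contact_force: [6.8, 2.1, 4.3]
finger_gap: 0.0144
t30.77 a_est 1.492 radius 0.1640 tilt 21.6  F tang 6.8 radial -4.6 My -1.64 |F| 8.3 gap 0.0144
[ 26.13228432  -5.88685132 -31.26716797 122.09527866  -5.21181433
  41.47521585   4.3090665 ]
(1.53, np.float64(21.451539849698023)) -0.0035 0.0035 -0.0
(1.56, np.float64(20.451539849698023)) -0.0072 0.0071 1.0
(1.6, np.float64(19.451539849698023)) -0.0119 0.0121 2.0
(1.64, np.float64(17.451539849698023)) -0.0167 0.0172 4.0
(1.68, np.float64(15.451539849698023)) -0.0212 0.0225 6.0
(1.71, np.float64(13.451539849698023)) -0.0247 0.0265 8.0
(1.74, np.float64(11.451539849698023)) -0.028 0.0306 10.0
(1.76, np.float64(10.451539849698023)) -0.0301 0.0333 11.0
```

View pics/w20.png

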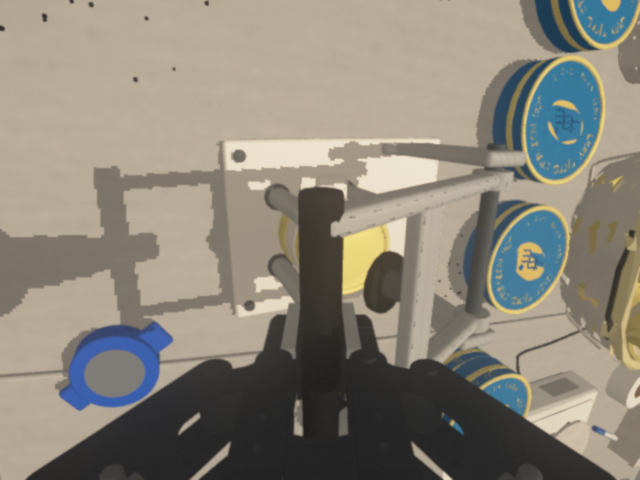

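Still well held, with the pad at (383,282) coming down over the lid. Joint 4 is at 122° of its 133° limit, so I take back some tilt on the way down.

```bash
python3 -m jog '[[0,-0.0035,0.0035,0,0,0,255],[0,-0.0072,0.0071,1,0,0,255],[0,-0.0119,0.0121,2,0,0,255],[0,-0.0167,0.0172,4,0,0,255],[0,-0.0212,0.0225,6,0,0,255],[0,-0.0247,0.0265,8,0,0,255],[0,-0.028,0.0306,10,0,0,255],[0,-0.0301,0.0333,11,0,0,255],[0,-0.0301,0.0333,11,0,0,255]]'
python3 - <<'E'
from arc import *
from h import monitor,cap
state(); s=monitor.sense(); print(s["joints"],s["contact_force"],s["torque"],s["ee_pos"]); cap("wrist","w21")
c=cap("side","s21")
import cv2; cv2.imwrite("pics/s21c.png",cv2.resize(c["pixels"][190:330,230:400],(728,600),interpolation=cv2.INTER_CUBIC))
th=10.45
L=[(1.78,th-1),(1.8,th-2),(1.82,th-2)]
for a,r in zip(L,rows(1.76,th,L)): print(a,*map(float,r))
E
```

```text
time: 31.95
ee_pos: [0.4766, 0.0286, 0.1194]
orientation: [169.6, -0.0, 96.6]
contact_force: [7.2, 1.1, 2.2]
finger_gap: 0.014
t31.95 a_est 1.757 radius 0.1639 tilt 10.4  F tang 3.3 radial -6.8 My -1.38 |F| 7.6 gap 0.0140
[ 24.99022138   3.44394866 -32.98044142 117.51049897   2.70840224
  49.20963189  -2.7272259 ] [7.182621   1.0811541  2.15532805] [ 0.311337   -1.35356023  0.01891216] [0.47662496 0.02864017 0.11942902]
(1.78, 9.45) -0.0014 0.0031 1.0
(1.8, 8.45) -0.0028 0.0062 2.0
(1.82, 8.45) -0.0037 0.0094 2.0
```

View pics/w21.png

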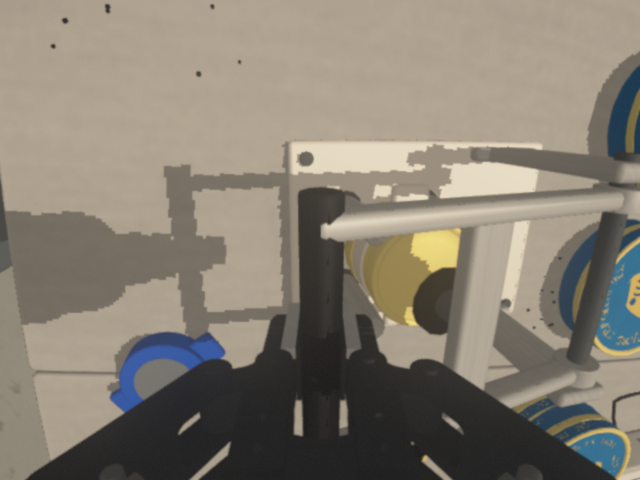

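View pics/s21c.png

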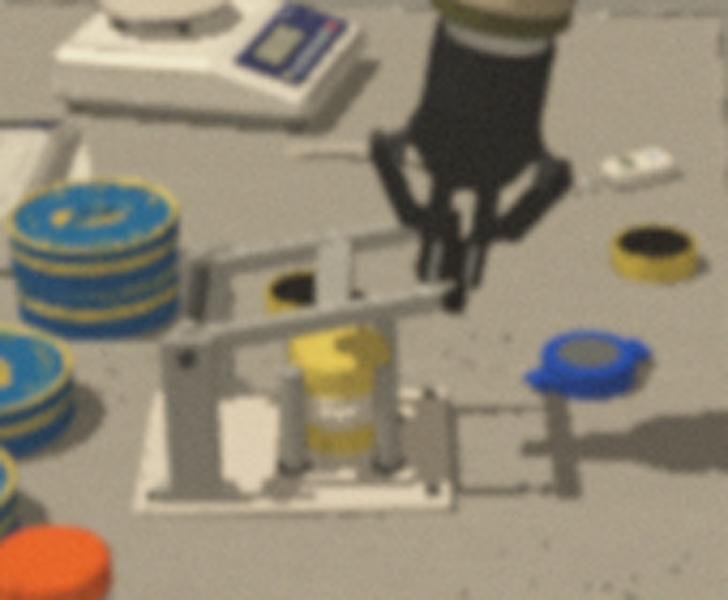

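The arm is nearly level and the pad at (440,300) is about to meet the lid. The joints are comfortable. Now I press slowly and read the tangential force as I go.

```bash
python3 - <<'E'
from arc import *
th=10.45
L=[(1.78,th),(1.8,th),(1.82,th),(1.84,th),(1.86,th),(1.88,th),(1.9,th),(1.92,th),(1.94,th),(1.96,th),(1.98,th),(2.0,th),(2.02,th)]
for a,r in zip(L,rows(1.76,th,L)): print(a,*map(float,r))
E
python3 -m jog '[[0,-0.001,0.0031,0,0,0,255],[0,-0.0019,0.0063,0,0,0,255],[0,-0.0028,0.0094,0,0,0,255],[0,-0.0033,0.012,0,0,0,255]]'
python3 -c "
from arc import *
state()"
```

```text
(1.78, 10.45) -0.0011 0.0031 -0.0
(1.8, 10.45) -0.0021 0.0063 -0.0
(1.82, 10.45) -0.003 0.0094 -0.0
(1.84, 10.45) -0.0039 0.0126 -0.0
(1.86, 10.45) -0.0048 0.0158 -0.0
(1.88, 10.45) -0.0055 0.019 -0.0
(1.9, 10.45) -0.0062 0.0222 -0.0
(1.92, 10.45) -0.0068 0.0255 -0.0
(1.94, 10.45) -0.0074 0.0287 -0.0
(1.96, 10.45) -0.0079 0.032 -0.0
(1.98, 10.45) -0.0083 0.0353 -0.0
(2.0, 10.45) -0.0087 0.0385 -0.0
(2.02, 10.45) -0.009 0.0418 -0.0
time: 32.55
ee_pos: [0.4751, 0.0284, 0.1071]
orientation: [169.6, -0.0, 96.6]
contact_force: [3.9, 2.1, 4.1]
finger_gap: 0.014
t32.55 a_est 1.832 radius 0.1639 tilt 10.4  F tang 4.4 radial -3.7 My -0.86 |F| 6.0 gap 0.0140
```

```bash
python3 -m jog '[[0,-0.0008,0.0033,0,0,0,255],[0,-0.0016,0.0066,0,0,0,255],[0,-0.0022,0.0098,0,0,0,255]]'
python3 -c "
from arc import *
state()"
python3 -m jog '[[0,-0.0004,0.002,0,0,0,255],[0,-0.0007,0.004,0,0,0,255]]'
python3 -c "
from arc import *
state()"
```

```text
time: 32.92
ee_pos: [0.4744, 0.0284, 0.097]
orientation: [169.6, 0.0, 96.6]
contact_force: [-0.3, 2.0, 9.0]
finger_gap: 0.0144
t32.92 a_est 1.894 radius 0.1640 tilt 10.4  F tang 9.0 radial 0.3 My -0.81 |F| 9.3 gap 0.0144
time: 33.17
ee_pos: [0.4743, 0.0283, 0.0927]
orientation: [169.6, -0.0, 96.6]
contact_force: [2.7, 1.5, 4.9]
finger_gap: 0.0138
t33.17 a_est 1.921 radius 0.1640 tilt 10.4  F tang 4.9 radial -2.8 My -0.66 |F| 5.8 gap 0.0138
```

```bash
python3 -m jog '[[0,-0.0003,0.002,0,0,0,255],[0,-0.0005,0.004,0,0,0,255],[0,-0.0005,0.004,0,0,0,255]]'
python3 -c "
from arc import *
state()"
python3 -m jog '[[0,-0.0003,0.002,0,0,0,255],[0,-0.0005,0.004,0,0,0,255],[0,-0.0005,0.004,0,0,0,255]]'
python3 -c "
from arc import *
state()"
```

```text
time: 33.55
ee_pos: [0.4743, 0.0283, 0.0886]
orientation: [169.7, -0.0, 96.6]
contact_force: [0.9, 0.6, 6.9]
finger_gap: 0.0138
t33.55 a_est 1.946 radius 0.1641 tilt 10.3  F tang 6.8 radial -1.2 My -0.58 |F| 7.0 gap 0.0138
time: 33.92
ee_pos: [0.4744, 0.0284, 0.0846]
orientation: [169.7, -0.0, 96.6]
contact_force: [-1.2, 2.1, 8.5]
finger_gap: 0.0136
t33.92 a_est 1.970 radius 0.1641 tilt 10.3  F tang 8.6 radial 0.5 My -0.54 |F| 8.9 gap 0.0136
```

```bash
python3 - <<'E'
from h import *
cap("wrist","w22"); c=cap("side","s22")
cv2.imwrite("pics/s22c.png",cv2.resize(c["pixels"][225:305,265:365],(750,600),interpolation=cv2.INTER_CUBIC))
E
```

```text
(no output)
```

View pics/w22.png

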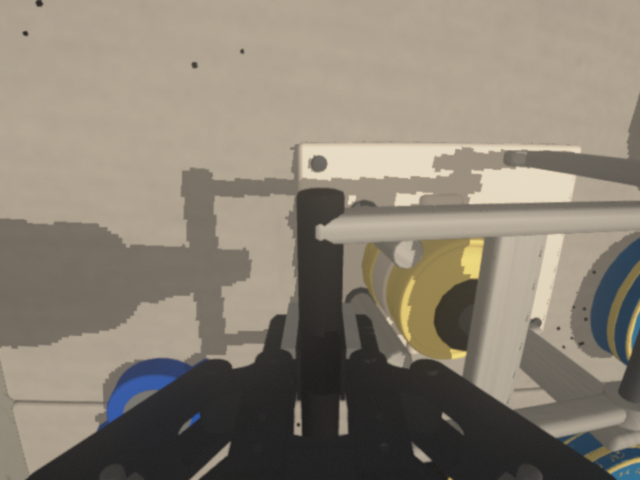

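View pics/s22c.png

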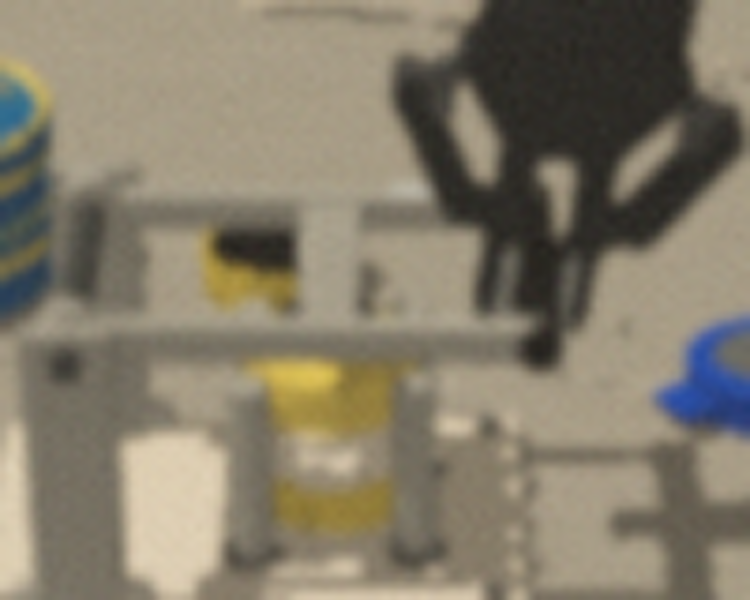

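```bash
python3 - <<'E'
from h import *
from arc import H,ex
c=cap("wrist"); P=cloud(c); s=monitor.sense(); R,p=tool(s)
q=P[200:215,305:338].reshape(-1,3); print("bar pts", np.median(q,0), q[:,2].max())
T=(q-p)@R; print("bar in tool z", np.percentile(T[:,2],[2,50,98]))
q=P[215:225,360:600].reshape(-1,3); u=(q-H)@ex; k=np.polyfit(u,q[:,2],1); print("rod slope",k, "a ~",1.92+np.arctan(k[0]))
q=P[300:330,445:470].reshape(-1,3); print("pad side z",np.median(q,0))
print("lid",np.median(P[280:300,425:440].reshape(-1,3),0))
E
```

```text
bar pts [0.46231868 0.08478448 0.11466084] 0.11677484097778763
bar in tool z [-0.03190159 -0.03031556 -0.02853572]
rod slope [-0.01201042  0.11548365] a ~ 1.9079901610896333
pad side z [0.5360162  0.03623193 0.09119545]
lid [0.52707045 0.0429314  0.08038349]
```

The rods show the arm at a ≈ 1.91. The bar has crept some 6 mm up the pads by rolling, so the pad has not yet met the lid. I keep pressing in small steps.

```bash
cat >> arc.py <<'E'
def rod():
    from h import cap,cloud
    c=cap("wrist"); P=cloud(c)
    q=P[205:235,360:600].reshape(-1,3); k=(q[:,2]>.08); q=q[k]; u=(q-H)@ex; z=q[:,2]
    for _ in range(4):
        f=np.polyfit(u,z,1); r=z-np.polyval(f,u); m=abs(r)<.006; u,z=u[m],z[m]
    b=P[200:215,305:338].reshape(-1,3); print("rod a %.3f n%d bar top z %.4f"%(1.92-np.arctan(-f[0]) if 0 else 1.92+np.arctan(f[0]),len(u),b[:,2].max()))
E
python3 -m jog '[[0,0,0.002,0,0,0,255],[0,0,0.004,0,0,0,255],[0,0,0.004,0,0,0,255]]'
python3 -c "
from arc import *
state(); rod()"
python3 -m jog '[[0,0,0.002,0,0,0,255],[0,0,0.004,0,0,0,255],[0,0,0.004,0,0,0,255]]'
python3 -c "
from arc import *
state(); rod()"
```

```text
time: 34.45
ee_pos: [0.4745, 0.0284, 0.0804]
orientation: [169.7, -0.0, 96.6]
contact_force: [-2.4, 1.2, 8.8]
finger_gap: 0.0143
t34.45 a_est 1.996 radius 0.1642 tilt 10.3  F tang 8.9 radial 1.5 My 0.18 |F| 9.2 gap 0.0143
rod a 1.963 n6211 bar top z 0.2202
time: 34.88
ee_pos: [0.4748, 0.0284, 0.0766]
orientation: [169.8, 0.0, 96.6]
contact_force: [-8.3, 1.1, 15.8]
finger_gap: 0.0138
t34.88 a_est 2.018 radius 0.1643 tilt 10.2  F tang 16.5 radial 6.5 My 0.83 |F| 17.9 gap 0.0138
rod a 1.986 n5983 bar top z 0.2164
```

The pad bears now: 16.5 N tangential, so about 22 N at the pad. I press slightly more, relieve the radial load, and hold for over a second.

```bash
python3 -m jog '[[0,-0.0005,0.0012,0,0,0,255],[0,-0.001,0.0024,0,0,0,255],[0,-0.001,0.0024,0,0,0,255]]'
python3 -c "
from arc import *
state(); rod()"
```

```text
time: 35.3
ee_pos: [0.475, 0.0284, 0.0748]
orientation: [169.7, 0.0, 96.6]
contact_force: [-9.0, 1.4, 19.8]
finger_gap: 0.0141
t35.30 a_est 2.030 radius 0.1643 tilt 10.3  F tang 20.6 radial 6.6 My 0.77 |F| 21.8 gap 0.0141
rod a 1.997 n5919 bar top z 0.1077
```

```bash
python3 -m jog '[[0,-0.0005,0.0012,0,0,0,255],[0,-0.0005,0.0012,0,0,0,255],[0,-0.0005,0.0012,0,0,0,255],[0,-0.0005,0.0012,0,0,0,255],[0,-0.0005,0.0012,0,0,0,255],[0,-0.0005,0.0012,0,0,0,255],[0,-0.0005,0.0012,0,0,0,255],[0,-0.0005,0.0012,0,0,0,255],[0,-0.0005,0.0012,0,0,0,255],[0,-0.0005,0.0012,0,0,0,255]]'
python3 - <<'E'
from arc import *
state(); rod()
from h import *
cap("wrist","w23"); c=cap("side","s23")
cv2.imwrite("pics/s23c.png",cv2.resize(c["pixels"][225:305,265:365],(750,600),interpolation=cv2.INTER_CUBIC))
E
```

```text
time: 36.6
ee_pos: [0.4751, 0.0284, 0.0739]
orientation: [169.7, 0.0, 96.6]
contact_force: [-8.7, 1.3, 22.2]
finger_gap: 0.0139
t36.60 a_est 2.035 radius 0.1643 tilt 10.3  F tang 23.1 radial 5.9 My 0.70 |F| 23.9 gap 0.0139
rod a 2.002 n5868 bar top z 0.2136
```

View pics/s23c.png

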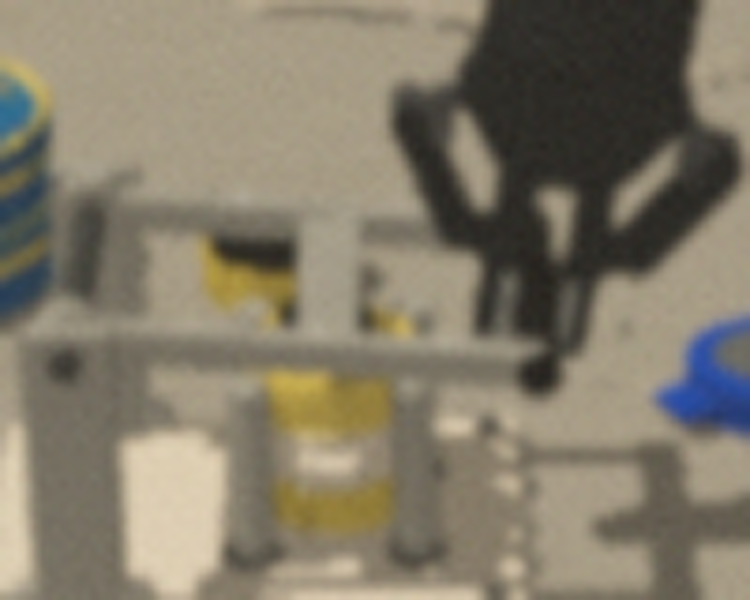

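View pics/w23.png

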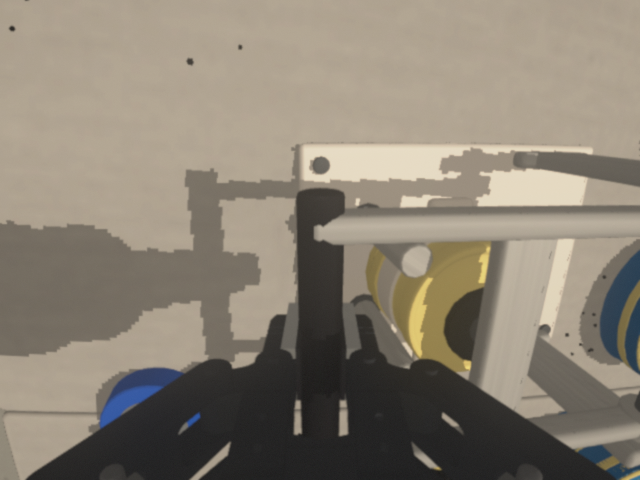

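The pad has been held at about 23 N on the bar (about 34 N at the pad) for 1.3 s. The pack is straight and the pad lies on the lid at (470,320). Now I ease back slowly.

```bash
cat >> arc.py <<'E'
def rows2(a0,th0,lst,d):
    def ps(a,th):
        f=a-np.radians(20); t=np.radians(th); return np.array([-.165*np.sin(f)+d*np.sin(t), .165*np.cos(f)-d*np.cos(t)])
    p0=ps(a0,th0); t0=np.radians(th0); ty=np.array([np.cos(t0),np.sin(t0)]); tz=np.array([np.sin(t0),-np.cos(t0)])
    for a,th in lst:
        q=ps(a,th)-p0; print(a,round(th,1),"[0,%.4f,%.4f,%.1f,0,0,255]"%(q@ty,q@tz,-(th-th0)))
E
python3 - <<'E'
from arc import *
th=10.3
rows2(2.0,th,[(1.99,th),(1.97,th),(1.94,th),(1.91,th),(1.88,th),(1.84,th),(1.8,th),(1.76,th+.5),(1.72,th+1.5),(1.68,th+2.5)],.025)
E
```

```text
1.99 10.3 [0,0.0002,-0.0016,-0.0,0,0,255]
1.97 10.3 [0,0.0006,-0.0049,-0.0,0,0,255]
1.94 10.3 [0,0.0013,-0.0098,-0.0,0,0,255]
1.91 10.3 [0,0.0021,-0.0147,-0.0,0,0,255]
1.88 10.3 [0,0.0031,-0.0195,-0.0,0,0,255]
1.84 10.3 [0,0.0047,-0.0259,-0.0,0,0,255]
1.8 10.3 [0,0.0065,-0.0323,-0.0,0,0,255]
1.76 10.8 [0,0.0088,-0.0386,-0.5,0,0,255]
1.72 11.8 [0,0.0116,-0.0447,-1.5,0,0,255]
1.68 12.8 [0,0.0146,-0.0508,-2.5,0,0,255]
```

```bash
python3 -m jog '[[0,0.0002,-0.0016,0,0,0,255],[0,0.0006,-0.0049,0,0,0,255],[0,0.0013,-0.0098,0,0,0,255],[0,0.0021,-0.0147,0,0,0,255],[0,0.0031,-0.0195,0,0,0,255],[0,0.0047,-0.0259,0,0,0,255],[0,0.0065,-0.0323,0,0,0,255],[0,0.0088,-0.0386,-0.5,0,0,255],[0,0.0116,-0.0447,-1.5,0,0,255],[0,0.0146,-0.0508,-2.5,0,0,255]]'
python3 - <<'E'
from arc import *
state(); rod()
from h import *
cap("wrist","w24")
E
```

```text
time: 38.0
ee_pos: [0.4785, 0.0288, 0.1249]
orientation: [167.3, -0.0, 96.6]
contact_force: [-11.4, 1.3, 4.8]
finger_gap: 0.0141
t38.00 a_est 1.723 radius 0.1637 tilt 12.7  F tang 2.5 radial 11.9 My 2.46 |F| 12.4 gap 0.0141
rod a 1.673 n4749 bar top z 0.2635
```

View pics/w24.png

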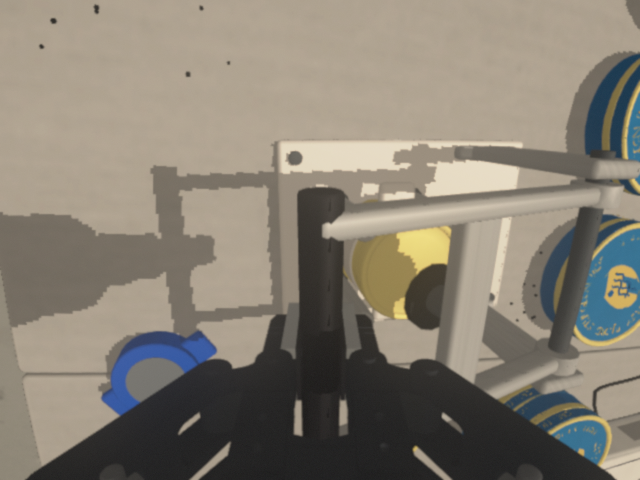

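It follows as planned (rods at 1.673), still gripped. I go on, relieving about 1.5 mm of radial strain.

```bash
python3 - <<'E'
from arc import *
th=12.8
rows2(1.675,th,[(1.64,th+.8),(1.6,th+1.6),(1.56,th+2.4),(1.52,th+3.2),(1.48,th+4),(1.44,th+4.8),(1.4,th+5.6),(1.36,th+6.4),(1.32,th+7.2),(1.28,th+8)],.0275)
E
```

```text
1.64 13.6 [0,0.0031,-0.0051,-0.8,0,0,255]
1.6 14.4 [0,0.0068,-0.0108,-1.6,0,0,255]
1.56 15.2 [0,0.0107,-0.0164,-2.4,0,0,255]
1.52 16.0 [0,0.0148,-0.0219,-3.2,0,0,255]
1.48 16.8 [0,0.0191,-0.0272,-4.0,0,0,255]
1.44 17.6 [0,0.0237,-0.0323,-4.8,0,0,255]
1.4 18.4 [0,0.0284,-0.0373,-5.6,0,0,255]
1.36 19.2 [0,0.0334,-0.0421,-6.4,0,0,255]
1.32 20.0 [0,0.0385,-0.0468,-7.2,0,0,255]
1.28 20.8 [0,0.0438,-0.0512,-8.0,0,0,255]
```

```bash
python3 -m jog '[[0,0.0023,-0.0051,-0.8,0,0,255],[0,0.0053,-0.0108,-1.6,0,0,255],[0,0.0092,-0.0164,-2.4,0,0,255],[0,0.0133,-0.0219,-3.2,0,0,255],[0,0.0176,-0.0272,-4,0,0,255],[0,0.0222,-0.0323,-4.8,0,0,255],[0,0.0269,-0.0373,-5.6,0,0,255],[0,0.0319,-0.0421,-6.4,0,0,255],[0,0.037,-0.0468,-7.2,0,0,255],[0,0.0423,-0.0512,-8,0,0,255]]'
python3 - <<'E'
from arc import *
state(); rod()
from h import *
print(monitor.sense()["joints"])
c=cap("wrist","w25"); P=cloud(c); R,p=tool(monitor.sense()); q=((P[195:212,308:335].reshape(-1,3)-p)@R)[:,2]; print("bar top in tool z",np.percentile(q,[2,10,50]))
th=20.8
rows2(1.28,th,[(1.24,th),(1.2,th),(1.16,th),(1.12,th),(1.08,th),(1.04,th),(1.0,th-.4),(.96,th-1),(.92,th-1.8),(.88,th-2.6)],.0275)
E
```

```text
time: 39.35
ee_pos: [0.5051, 0.0318, 0.1833]
orientation: [159.7, 0.1, 96.6]
contact_force: [-41.2, -1.2, 26.4]
finger_gap: 0.0142
t39.35 a_est 1.339 radius 0.1631 tilt 20.3  F tang -0.5 radial 48.8 My 6.83 |F| 48.9 gap 0.0142
rod a 1.305 n1488 bar top z 0.3164
[ 26.49417079  -4.65885049 -31.89897011 117.70683253  -3.74777254
  45.92203449   2.99000966]
bar top in tool z [-0.02992265 -0.02938697 -0.0284843 ]
1.24 20.8 [0,0.0056,-0.0034,-0.0,0,0,255]
1.2 20.8 [0,0.0114,-0.0066,-0.0,0,0,255]
1.16 20.8 [0,0.0173,-0.0096,-0.0,0,0,255]
1.12 20.8 [0,0.0233,-0.0124,-0.0,0,0,255]
1.08 20.8 [0,0.0294,-0.0149,-0.0,0,0,255]
1.04 20.8 [0,0.0356,-0.0171,-0.0,0,0,255]
1.0 20.4 [0,0.0417,-0.0191,0.4,0,0,255]
0.96 19.8 [0,0.0478,-0.0209,1.0,0,0,255]
0.92 19.0 [0,0.0538,-0.0224,1.8,0,0,255]
0.88 18.2 [0,0.0599,-0.0236,2.6,0,0,255]
```

View pics/w25.png

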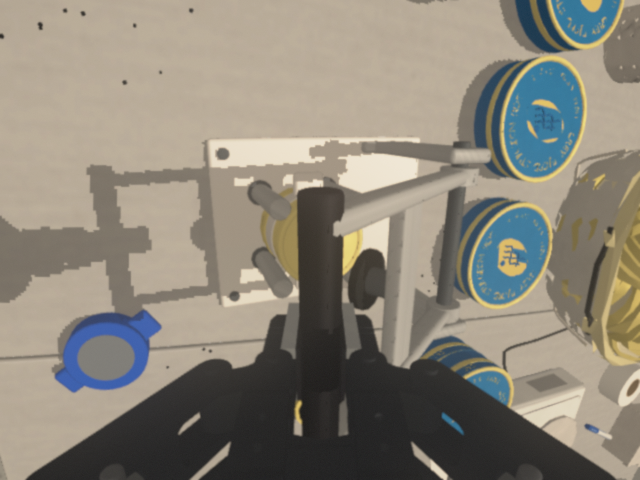

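Radial strain has built up to 49 N because the bar crept back less than I assumed. Before going on I relieve it by moving about 5 mm outward along the arm.

```bash
python3 -m jog '[[0,-0.0014,-0.002,0,0,0,255],[0,-0.0028,-0.0041,0,0,0,255]]'
python3 -c "
from arc import *
state()"
```

```text
time: 39.7
ee_pos: [0.5081, 0.0321, 0.1892]
orientation: [158.8, 0.0, 96.6]
contact_force: [27.9, 3.9, -19.3]
finger_gap: 0.0144
t39.70 a_est 1.300 radius 0.1642 tilt 21.2  F tang 0.7 radial -34.1 My -3.51 |F| 34.1 gap 0.0144
```

```bash
python3 -m jog '[[0,0.0011,0.0017,0,0,0,255],[0,0.0011,0.0017,0,0,0,255]]'
python3 - <<'E'
from arc import *
state(); rod()
th=20.8
rows2(1.28,th,[(1.25,th),(1.21,th),(1.17,th),(1.13,th),(1.09,th),(1.05,th)],.0225)
E
```

```text
time: 39.95
ee_pos: [0.5072, 0.0321, 0.1874]
orientation: [159.1, 0.0, 96.6]
contact_force: [-13.7, 0.9, 12.2]
finger_gap: 0.014
t39.95 a_est 1.311 radius 0.1637 tilt 20.9  F tang 2.3 radial 18.1 My 2.02 |F| 18.4 gap 0.0140
rod a 1.540 n688 bar top z 0.3201
1.25 20.8 [0,0.0042,-0.0026,-0.0,0,0,255]
1.21 20.8 [0,0.0099,-0.0059,-0.0,0,0,255]
1.17 20.8 [0,0.0158,-0.0089,-0.0,0,0,255]
1.13 20.8 [0,0.0218,-0.0117,-0.0,0,0,255]
1.09 20.8 [0,0.0279,-0.0143,-0.0,0,0,255]
1.05 20.8 [0,0.0340,-0.0166,-0.0,0,0,255]
```

```bash
python3 -m jog '[[0,0.0037,-0.0033,0,0,0,255],[0,0.0094,-0.0066,0,0,0,255],[0,0.0153,-0.0097,0,0,0,255],[0,0.0213,-0.0125,0,0,0,255],[0,0.0274,-0.0151,0,0,0,255],[0,0.0335,-0.0174,0,0,0,255]]'
python3 - <<'E'
from arc import *
state()
th=20.8
rows2(1.05,th,[(1.01,th),(.97,th-.4),(.93,th-1),(.89,th-1.8),(.85,th-2.6),(.81,th-3.4)],.0225)
E
```

```text
time: 40.75
ee_pos: [0.5332, 0.035, 0.2158]
orientation: [159.1, 0.0, 96.6]
contact_force: [-4.7, 0.8, 5.6]
finger_gap: 0.014
t40.75 a_est 1.074 radius 0.1631 tilt 20.9  F tang 0.2 radial 7.2 My 1.33 |F| 7.3 gap 0.0140
1.01 20.8 [0,0.0063,-0.0021,-0.0,0,0,255]
0.97 20.4 [0,0.0125,-0.0039,0.4,0,0,255]
0.93 19.8 [0,0.0186,-0.0054,1.0,0,0,255]
0.89 19.0 [0,0.0248,-0.0067,1.8,0,0,255]
0.85 18.2 [0,0.0310,-0.0078,2.6,0,0,255]
0.81 17.4 [0,0.0372,-0.0086,3.4,0,0,255]
```

```bash
python3 -m jog '[[0,0.0063,-0.0023,0,0,0,255],[0,0.0125,-0.0043,0.4,0,0,255],[0,0.0186,-0.0058,1,0,0,255],[0,0.0248,-0.0071,1.8,0,0,255],[0,0.031,-0.0082,2.6,0,0,255],[0,0.0372,-0.009,3.4,0,0,255]]'
python3 - <<'E'
from arc import *
state()
th=17.4
rows2(.81,th,[(.77,th-.8),(.73,th-1.6),(.69,th-2.4),(.65,th-3.2),(.61,th-4),(.57,th-4.8),(.53,th-5.6)],.0225)
from h import *
c=cap("wrist","w26"); P=cloud(c); R,p=tool(monitor.sense()); q=((P[195:212,308:335].reshape(-1,3)-p)@R)[:,2]; print("bar top in tool z",np.percentile(q,[2,10,50]))
E
```

```text
time: 41.5
ee_pos: [0.5646, 0.0385, 0.2377]
orientation: [162.5, 0.0, 96.6]
contact_force: [13.8, 0.9, -16.7]
finger_gap: 0.0139
t41.50 a_est 0.831 radius 0.1629 tilt 17.5  F tang 4.5 radial -21.2 My -0.89 |F| 21.7 gap 0.0139
0.77 16.6 [0,0.0062,-0.0009,0.8,0,0,255]
0.73 15.8 [0,0.0125,-0.0016,1.6,0,0,255]
0.69 15.0 [0,0.0188,-0.0019,2.4,0,0,255]
0.65 14.2 [0,0.0250,-0.0021,3.2,0,0,255]
0.61 13.4 [0,0.0313,-0.0019,4.0,0,0,255]
0.57 12.6 [0,0.0376,-0.0016,4.8,0,0,255]
0.53 11.8 [0,0.0438,-0.0009,5.6,0,0,255]
bar top in tool z [-0.03014228 -0.02952995 -0.02860122]
```

View pics/w26.png

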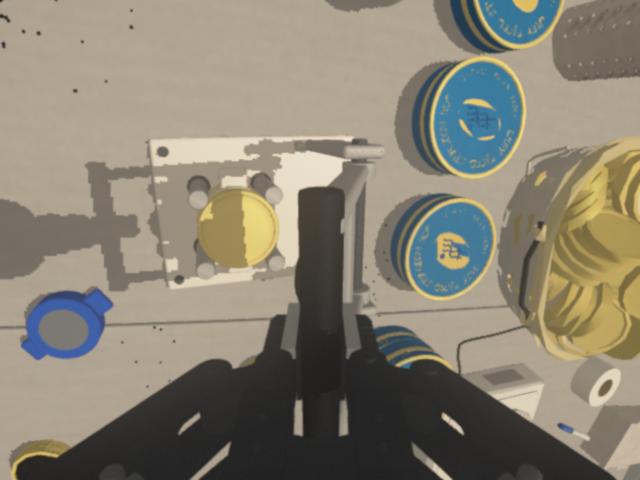

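The pack sits cleanly at (237,228) and the bar is still gripped. I continue with a 1.2 mm inward correction.

```bash
python3 -m jog '[[0,0.0062,0.0002,0.8,0,0,255],[0,0.0125,-0.0004,1.6,0,0,255],[0,0.0188,-0.0007,2.4,0,0,255],[0,0.025,-0.0009,3.2,0,0,255],[0,0.0313,-0.0007,4,0,0,255],[0,0.0376,-0.0004,4.8,0,0,255],[0,0.0438,0.0003,5.6,0,0,255]]'
python3 - <<'E'
from arc import *
state()
th=11.8
rows2(.53,th,[(.49,th-.8),(.45,th-1.6),(.41,th-2.4),(.37,th-3.2),(.33,th-4),(.29,th-4.8),(.25,th-5.6)],.0225)
E
```

```text
time: 42.42
ee_pos: [0.607, 0.0433, 0.2512]
orientation: [168.0, 0.0, 96.6]
contact_force: [-3.2, 0.0, 9.2]
finger_gap: 0.0139
t42.42 a_est 0.543 radius 0.1613 tilt 12.0  F tang -1.4 radial 9.6 My 1.05 |F| 9.7 gap 0.0139
0.49 11.0 [0,0.0063,0.0003,0.8,0,0,255]
0.45 10.2 [0,0.0125,0.0008,1.6,0,0,255]
0.41 9.4 [0,0.0188,0.0017,2.4,0,0,255]
0.37 8.6 [0,0.0250,0.0027,3.2,0,0,255]
0.33 7.8 [0,0.0311,0.0041,4.0,0,0,255]
0.29 7.0 [0,0.0372,0.0056,4.8,0,0,255]
0.25 6.2 [0,0.0432,0.0075,5.6,0,0,255]
```

```bash
python3 -m jog '[[0,0.0063,0,0.8,0,0,255],[0,0.0125,0.0003,1.6,0,0,255],[0,0.0188,0.0012,2.4,0,0,255],[0,0.025,0.0022,3.2,0,0,255],[0,0.0311,0.0036,4,0,0,255],[0,0.0372,0.0051,4.8,0,0,255],[0,0.0432,0.007,5.6,0,0,255]]'
python3 - <<'E'
from arc import *
state()
th=6.2
rows2(.25,th,[(.22,th-.8),(.18,th-1.6),(.14,th-2.4),(.1,th-3.2),(.07,th-4),(.04,th-4.8),(.02,th-5.6),(0,th-6.2)],.0225)
E
```

```text
time: 43.3
ee_pos: [0.6497, 0.0482, 0.2522]
orientation: [173.7, 0.0, 96.6]
contact_force: [-3.1, -0.6, 9.0]
finger_gap: 0.0139
t43.30 a_est 0.262 radius 0.1602 tilt 6.3  F tang -3.9 radial 8.7 My 1.24 |F| 9.5 gap 0.0139
0.22 5.4 [0,0.0045,0.0011,0.8,0,0,255]
0.18 4.6 [0,0.0106,0.0028,1.6,0,0,255]
0.14 3.8 [0,0.0166,0.0047,2.4,0,0,255]
0.1 3.0 [0,0.0225,0.0069,3.2,0,0,255]
0.07 2.2 [0,0.0268,0.0086,4.0,0,0,255]
0.04 1.4 [0,0.0310,0.0105,4.8,0,0,255]
0.02 0.6 [0,0.0337,0.0119,5.6,0,0,255]
0 0.0 [0,0.0365,0.0133,6.2,0,0,255]
```

```bash
python3 -m jog '[[0,0.0045,0.0007,0.8,0,0,255],[0,0.0106,0.0022,1.6,0,0,255],[0,0.0166,0.0041,2.4,0,0,255],[0,0.0225,0.0063,3.2,0,0,255],[0,0.0268,0.008,4,0,0,255],[0,0.031,0.0099,4.8,0,0,255],[0,0.0337,0.0113,5.6,0,0,255]]'
python3 -c "
from arc import *
state()
from h import *
c=cap('wrist','w27'); P=cloud(c); R,p=tool(monitor.sense()); q=((P[195:212,308:335].reshape(-1,3)-p)@R)[:,2]; print('bar top tool z',np.percentile(q,[2,10,50]))
q=P[195:212,308:335].reshape(-1,3); print(np.percentile(q[:,2],95), np.median(q,0))"
```

```text
time: 44.18
ee_pos: [0.6838, 0.0521, 0.2438]
orientation: [179.4, 0.0, 96.6]
contact_force: [-0.9, -1.2, 2.6]
finger_gap: 0.014
t44.17 a_est 0.029 radius 0.1594 tilt 0.6  F tang -1.8 radial 2.1 My 0.57 |F| 3.0 gap 0.0140
bar top tool z [-0.03397345 -0.03326387 -0.03231639]
0.27719843031162583 [0.67678339 0.11091615 0.27599878]
```

View pics/w27.png

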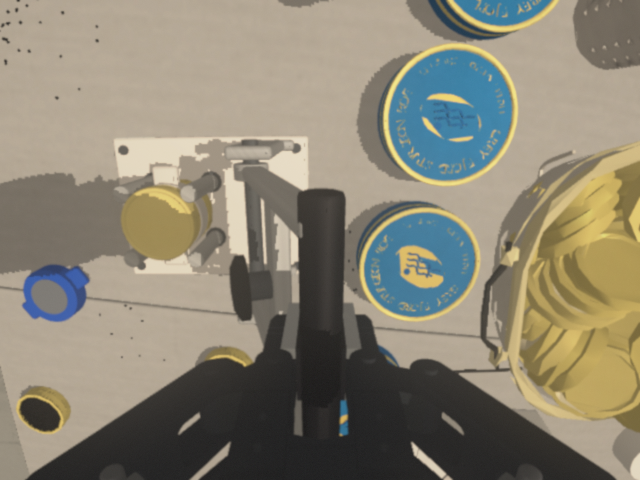

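The bar is about 7 mm from its rest. I ease it on until the stop is felt.

```bash
python3 -m jog '[[0,0.002,0.0006,0.2,0,0,255],[0,0.004,0.0013,0.4,0,0,255],[0,0.0055,0.0018,0.6,0,0,255],[0,0.0065,0.0022,0.6,0,0,255]]'
python3 -c "
from arc import *
state()"
python3 -m jog '[[0,0.001,0.0003,0,0,0,255],[0,0.002,0.0006,0,0,0,255],[0,0.002,0.0006,0,0,0,255]]'
python3 -c "
from arc import *
state()"
```

```text
time: 44.72
ee_pos: [0.6898, 0.0529, 0.2417]
orientation: [180.0, 0.0, 96.6]
contact_force: [-2.8, -3.4, 0.6]
finger_gap: 0.0143
t44.73 a_est -0.012 radius 0.1595 tilt 0.0  F tang -3.2 radial -0.5 My 1.52 |F| 4.4 gap 0.0143
time: 45.1
ee_pos: [0.6911, 0.053, 0.2411]
orientation: [-180.0, 0.0, 96.6]
contact_force: [-6.6, -4.1, 1.4]
finger_gap: 0.0141
t45.10 a_est -0.022 radius 0.1595 tilt -0.0  F tang -7.1 radial -1.2 My 2.20 |F| 7.9 gap 0.0141
```

The stop is felt: TCP back at x 0.6911, its starting value, with 7 N pushing against it. I open gradually and lift away.

```bash
python3 -m jog '[[0,-0.0005,0,0,0,0,220],[0,-0.0005,0,0,0,0,190],[0,-0.0005,0,0,0,0,140],[0,-0.0005,0,0,0,0,80],[0,-0.0005,0,0,0,0,0],[0,-0.0005,0,0,0,0,0],[0,-0.0005,-0.015,0,0,0,0],[0,-0.0005,-0.04,0,0,0,0],[0,-0.0005,-0.075,0,0,0,0],[0,-0.0005,-0.09,0,0,0,0]]'
python3 - <<'E'
from h import *
s=monitor.sense(); print(s["time"],s["contact_force"])
c=cap("wrist","w28"); P=cloud(c); R,p=tool(s); T=(P-p)@R; hsv=cv2.cvtColor(c["pixels"],cv2.COLOR_BGR2HSV)
m=(P[...,2]>.255)&(P[...,2]<.29)&(abs(T[...,1])<.03)&(hsv[...,2]<90)&(T[...,2]>.015)
q=P[m]; print("bar",m.sum(),np.percentile(q,[2,98],axis=0))
g=(hsv[...,0]>15)&(hsv[...,0]<35)&(hsv[...,1]>100)&(np.hypot(P[...,0]-.5445,P[...,1]-.037)<.029)&(P[...,2]>.06)
q=P[g]; A=np.c_[q[:,:2]-[.5445,.037],np.ones(len(q))]; k=np.linalg.lstsq(A,q[:,2],rcond=None)[0]; print(len(q),"lid slopes,z",k)
c=cap("side","s28"); cv2.imwrite("pics/s28c.png",cv2.resize(c["pixels"][185:325,220:400],(770,600),interpolation=cv2.INTER_CUBIC))
E
```

```text
time: 46.35
ee_pos: [0.6919, 0.0536, 0.3354]
orientation: [179.6, -0.0, 96.6]
contact_force: [-0.2, -0.0, 0.1]
finger_gap: 0.0852
46.35 [-0.20401842 -0.00715584  0.11129014]
bar 4774 [[ 0.67891458 -0.00833941  0.26845139]
 [ 0.70172748  0.11256666  0.27509073]]
2047 lid slopes,z [ 0.00193287 -0.00363966  0.08052386]
```

View pics/w28.png

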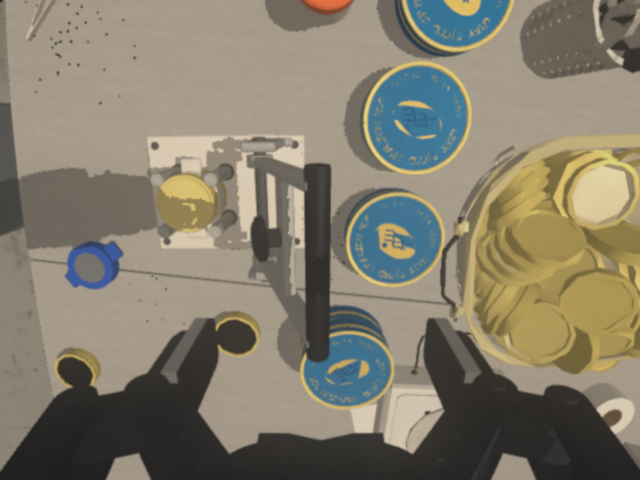

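View pics/s28c.png

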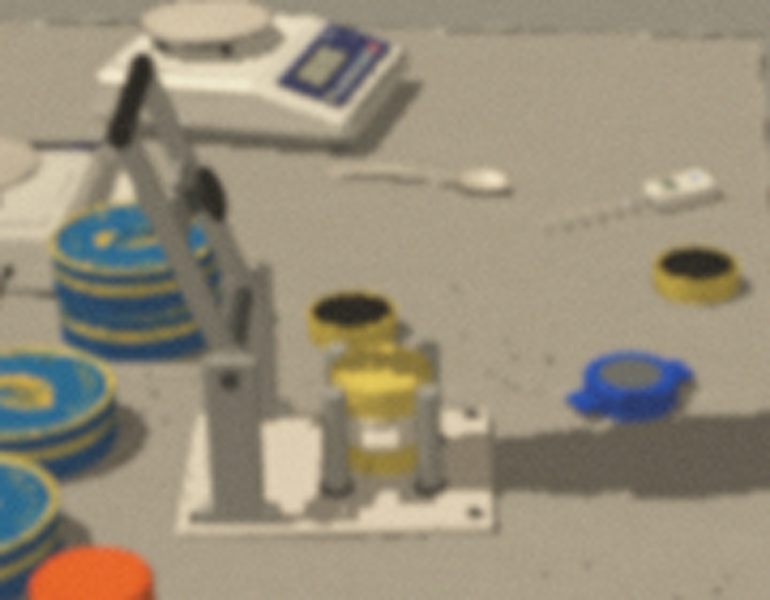

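The bar is back at exactly its starting place (x 0.679–0.702, z top 0.275, same as before). The pack stands straight in the press at (187,203) with the lid level to within 0.4%. The robot touches nothing, so I hand in.

```bash
python3 -c "
from workcell import bot,monitor
print(monitor.sense()['time']); print(bot.sign_off())"
```

```text
46.45
the job is handed in; nothing more can be done
None
```

The twin pack is built, pressed and left in the press, and the job was handed in at 46.5 s of the 72 s allowed; no verdict was reported.

- **Stack:** The filled tin is the farthest reachable look-alike, at pixel (440,215) in the first top view. It went in first, then the white spacer with its tabs out through the ±y gaps, then the lone closed tin. Each part was lowered until I felt it seat, and checked level to within about 1%.
- **Press:** I gripped the bar and pulled it down until the pad bore on the top tin. I held it at about 23 N on the bar for 1.3 s, which works out to roughly 34 N at the pad (15 N needed, 90 N crushes). I then eased the arm back over about 8 s until I felt its stop, and only then opened the fingers.
- **Last checks:** The bar measured the same position as before the pull. The lid was level to within 0.4%, the gripper force was about 0, and nothing else appeared moved in the views I looked at.

**What disagreed or went off plan:**
- The top camera read about 5 mm low in x against the wrist camera, so I relied on the wrist camera.
- The bar crept about 3–6 mm along the finger pads, so my arm-angle estimate read 0.03–0.05 rad high near the bottom. I used the rods' slope in the image there instead.
- While easing back, the pull along the arm briefly reached about 49 N. It was measured at the wrist, from the fingers' grip on the bar, and I relieved it at once.
- Seating the first tin briefly took 44 N, also measured at the wrist. It was held in the fingers, and I backed off straight away.

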